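# Prop up a power board and probe its resistor with test tweezers

## Task

Take the power board out of the wooden rack and lean it back against the angle plate, lower edge on the bench and components facing the robot, and let go of it. Then pick up the test tweezers, squeeze them until the gap of their tips matches the two copper lands either side of the white resistor, and bring one tip lightly onto each land. The program finishes like that, still holding the tweezers squeezed at that gap with both tips steady on the lands; leave the other things on the bench alone.

Things in the scene. Friction and masses are not known exactly. Their poses are not given: they have to be found in the camera images.
- board: Power board: green circuit board on an aluminium heat-sink plate, one rigid slab 110 mm wide (y), 130 tall (z), 10 thick (x), about 0.32 kg. Origin: middle of its lower edge, mid-thickness. Front with components is the flat x = -5 mm; x = +5 is the plain back. The taller plate in the rack: it stands upright in the groove nearer the robot, lower edge 10 mm above the bench, front to the robot.
- board_top (a point): Middle of the board's top edge: board frame (0, 0, 130) mm, axes as the board's. Bare on both sides for 40 mm down and 25 mm either way: the place to pinch it by its 10 mm thickness. On the front: two round black capacitors 16 mm across, 16 proud at y = +-40, z = 98 mm; a grey terminal strip 40 x 9 mm, 10 proud at z = 37.
- land_left (a point): Centre of the copper land on the left (+y) of the white block resistor, on the board's front surface: board frame (-5, +14, 62) mm, axes as the board's. The land is flush, 9 mm wide, 12 mm tall. The resistor between the lands is 13 mm wide, 9 tall, 8 proud.
- land_right (a point): Centre of the copper land on the right (-y) of the resistor: board frame (-5, -14, 62) mm, same size and axes. The lands are 28 mm apart, centre to centre.
- rack: Wooden rack fixed to the bench, 134 mm (x) by 130 mm (y), 35 mm high, with two grooves along y, 13 mm wide and 25 mm deep, centred at x = -35 mm (the board) and x = +35 mm (a bare plate). Origin: centre of its underside, on the bench.
- angle_plate: Dark cast angle plate fixed to the bench: an upright wall 120 mm wide (y), 70 mm tall, flat working face at x = -12 mm towards the robot; behind it a foot 12 mm thick runs back to x = +75 mm. Origin: on the bench, middle of the wall's rear face. The board's back leans on the top front edge of the wall.
- tweezers: Cordless test tweezers, 145 mm long, 16 high, 48 g, lying flat. x points to the tips, z up, the jaws close along y. Origin: on the underside, midway between two round rubber thumb pads (upright cylinders, 11 mm across, 16 high), where they are squeezed from above, across y. Grey housing 34 x 30 mm at x = -91 to -57. Open: 47.5 mm over the pads, 56 between the tips. They spring open if let go.
- jaw_left (a joint): Closing angle of the left (+y) jaw, rad: 0 open, 0.117 at a tip gap of 28 mm, 0.165 at the stop. Hinge upright at x = -65, y = +7 mm of the tweezers; the pad's axis is 65 mm and the tip 122 mm along the jaw; open, the jaw splays out 0.174 rad. Spring: 3 N outward at the pad when open, 9 N at a 28 mm gap: grip with 15 to 25 N.
- jaw_right (a joint): The same for the right (-y) jaw, its mirror image. Both jaws together: 32.4 mm over the pads puts the tips 28 mm apart, then 57 mm ahead (x) of the tweezers' origin; each 1 mm less over the pads takes 1.9 mm off the tip gap.
- pin_left: Steel probe pin at the end of the left jaw, 3.6 mm thick, 8 mm above the tweezers' underside; origin at its very tip. Sprung: it slides back up to 8 mm into the jaw, 0.1 N at first touch, 0.6 N fully in; past that the jaw itself pushes.
- pin_right: The same pin on the right jaw; origin at its very tip.
- bare_plate: Bystander: bare aluminium plate 100 x 85 x 10 mm standing in the rack's other groove, 70 mm behind the board.
- spool: Bystander: solder spool, 52 mm across, 50 mm high, standing on the bench. Origin at the centre of its underside.
- screwdriver: Bystander: screwdriver lying on the bench.
- jar: Bystander: glass jar with a steel lid, 56 mm across, 60 mm high. Origin at the centre of its underside.
Mind the look-alikes: they are no part of the job. What is meant by the angle_plate is not pink, and is the larger of those in its own colour.

How it is judged (in metres and radians):
On the way, in this order (a step that is already met when the one before it is completed fails the run):
1. the board leans back against the angle plate, lower edge on the bench, components to the robot, released and at rest (contact force between board and angle_plate above 0.05 N and angle between board's own z axis and vertical between 0.17 and 0.79 rad and x of board in the frame of angle_plate below -0.012 m and height (world z) of board below 0.01 m and angle between the y axis of board and the y axis of angle_plate, either way round below 0.26 rad and x of angle_plate in the frame of board above 0 m and contact force between each of the arm, the fingers and board below 0.05 N and linear speed of board below 0.02 m/s), for 0.3 s.
2. the test tweezers are picked up off the bench (height (world z) of tweezers above 0.02 m and contact force between the fingers and tweezers above 1 N), for 0.2 s.
At the end, for the whole second after the job is handed in: The board, let go, leans on the angle plate 10 to 45 degrees back, square within 15 degrees, front to the robot. The fingers hold the tweezers off the bench; each tip presses (0.03 to 3 N) on its own land, within 4.5 mm sideways and 6 mm up or down of its centre, jaws not moving (all of step 1 and all of step 2 and contact force between pin_left and board between 0.03 and 3 N and velocity of joint jaw_left between -0.05 and 0.05 rad/s and y of pin_left in the frame of land_left between -0.0045 and 0.0045 m and z of pin_left in the frame of land_left between -0.006 and 0.006 m and contact force between pin_right and board between 0.03 and 3 N and velocity of joint jaw_right between -0.05 and 0.05 rad/s and y of pin_right in the frame of land_right between -0.0045 and 0.0045 m and z of pin_right in the frame of land_right between -0.006 and 0.006 m); the arm keeps its last pose, push and grip.
It fails at once if a tip jabs the board (more than 6 N) (contact force between any of pin_left, pin_right and board above 6 N).
It fails at once if a bystander is disturbed (distance of bare_plate from where it was at the start of the episode above 0.012 m or distance of any of spool, screwdriver, jar from where it was at the start of the episode above 0.015 m).
It also fails if it takes over 58 s, if anything falls off the work surface, if the arm or the gripper's body presses on something with over 40 N, if the wrist force passes 120 N, or if a joint passes its speed limit or range.

## Robot

A 7-joint arm with a two-finger parallel gripper is mounted at the origin on the work surface. World frame = base frame: x ahead of the robot, y to its left, z up, the work surface at z = 0. Lengths are in m, angles in degrees, forces in N, time in s.
With the tool pointing down it reaches from about 0.425 to 0.925 m from the base axis. Payload 6.8 kg.
Tool frame: the origin (TCP) lies midway between the tips of the shut fingers; the grasp point (between the pads) lies 19 mm behind it; y points along the fingers, x is the direction in which the jaws open and shut, and the axes are right-handed (so a half turn about y gives the same grasp; the last joint's range is limited). The gripper opens to 88 mm and grips with 3 to 60 N. Pads are 20 mm wide; open, the fingers measure 115 mm over their backs; the gripper's body (75 mm by 178 mm) begins 61 mm behind the grasp point.
Start: joints at [-82.97, 27.33, 1.283, 89.118, -0.659, 63.558, -4.761], TCP at [0.154, 0.657, 0.223] pointing down, gripper open.
Joint ranges: [-169.35, 169.35], [-19.33, 120.38], [-80.79, 83.38], [13.8, 139.57], [-78.32, 258.32], [9.67, 109.79], [-169.56, 169.56]. Speed limits (degrees/s): [136.94, 136.94, 180, 180, 180, 180, 180].

## Interface

Orientations are given as [roll, pitch, yaw] about the fixed x, y, z axes, in that order (R = Rz(yaw) Ry(pitch) Rx(roll)).
In Python, from workcell import telemetry, eyes, bot gives the robot as it stands.
- The arm moves only by the tool send_rows, never from a script. Its arguments are lists of equal length, an entry for each row: "xyz": the shift along the tool's x, y, z in cm, a list of three; "dr": the turn, a rotation vector about the tool's x, y, z in rad, a list of three; "gripper": the finger opening in cm, from 0 to 8.78. A call has 1 to 10 rows; each row shifts and turns the pose as measured when the row begins, along the tool's axes as they then stand; what a row does not reach is not made up. A row lasts 1/10 s, in which the tool goes at most 50 mm and 8.59 degrees, less where a joint would pass 70% of its speed; a pose out of reach is approached as far as the arm can. A call with a gripper value outside its range is refused whole. The fingers move at their own pace and stop on an object; "grip_force" is the grip in N (left out, the last holds). Time passes only in rows, so rows that do not move let the fingers close. It gives the time, the measured TCP pose, the force and the opening at its end, in the units of the state.
- telemetry.get_state(): the state, without advancing time (a new reading comes with each control period).
- eyes.camera(name): name is "scene" or "top" or "wrist"; returns the picture (480x640x3 uint8, blue, green, red); there is no depth.
- eyes.camera_params(name): a dict with "fx", "fy", "cx", "cy" (pixels), "R" (3x3) and "t" (3): a world point X has camera coordinates R X + t. Camera axes: x right, y down, z forward; pixel columns grow to the right and rows downward; lengths in m; the calibration is good to about 2 mm. A picture is of the moment at which its call begins: read the wrist's pose just before it. camera_params takes no time and is no camera call; for the wrist camera it gives the pose at the moment of the call.
- bot.job_done(): hands the job in, once; it reports no verdict.
The state is a dict: "clock": time; "joint_positions": joint angles; "dq": joint speeds; "joint_torque": joint torques, N m; "ee_pos": TCP position; "tool_rot": TCP orientation; "wrist_force": force on the tool from outside, world axes, zero at the start; "torque": the same for the moment, N m; "width": finger opening in m.
Only numpy, scipy, OpenCV 4.12 (cv2) and the standard library are available. Lean on these libraries where they do the work, as an engineer would, in place of code of your own. Each camera call takes 0.05 s, during which the arm holds its last target.

## Working session

There is one attempt and no reset: what is moved stays moved. The work goes in short steps, Python scripts to look and compute and a tool call to move; the robot and the scene stay as the last step left them, time stands still between calls to the robot, and variables do not carry over. Pictures are saved under pics/ and viewed, and the job is handed in when it is done.

Besides the shell and the picture viewer there is one more tool, called after "Request:" by a JSON object that holds its "op" and its "data", one argument or row to a line. send_rows: Moves the arm, as the interface text tells. Its arguments: {"type":"object","properties":{"xyz":{"type":"array"},"dr":{"type":"array"},"gripper":{"type":"array"},"grip_force":{"type":"number"}},"required":["xyz","dr","gripper"]}

```bash
mkdir -p pics; ls; cat > h.py <<'E'
import numpy as np, cv2
from workcell import telemetry, eyes, bot
from scipy.spatial.transform import Rotation as Rn
def ray(p,u,v):
    R=np.array(p['R']);t=np.array(p['t'])
    d=R.T@np.array([(u-p['cx'])/p['fx'],(v-p['cy'])/p['fy'],1]);o=-R.T@t
    return o,d
def onz(p,u,v,z):
    o,d=ray(p,u,v);return o+d*(z-o[2])/d[2]
def proj(p,X):
    c=np.array(p['R'])@np.array(X)+np.array(p['t']);return p['fx']*c[0]/c[2]+p['cx'],p['fy']*c[1]/c[2]+p['cy']
def tri(a,b):
    # a,b: (p,u,v)
    A=[];B=[]
    M=np.zeros((3,3));r=np.zeros(3)
    for p,u,v in (a,b):
        o,d=ray(p,u,v);d/=np.linalg.norm(d);P=np.eye(3)-np.outer(d,d);M+=P;r+=P@o
    return np.linalg.solve(M,r)
E
python3 - <<'E'
from h import *
import json
s=telemetry.get_state();print(s)
for n in ("scene","top"):
    cv2.imwrite(f"pics/{n}0.png",eyes.camera(n)); p=eyes.camera_params(n);print(n,{k:np.round(v,4).tolist() for k,v in p.items()})
E
```

```text
pics
{'clock': 0.0, 'joint_positions': array([-82.9688937 ,  27.37536881,   1.27975659,  89.17699733,
        -0.65892133,  63.55756664,  -4.76135232]), 'dq': array([-0.03009469, -0.00720301, -0.06338321,  0.0022823 , -0.01177042,
        0.00145789,  0.00790879]), 'joint_torque': array([-1.57065501e-04, -5.82850528e+01,  1.53440181e+00, -2.72609568e+01,
       -5.43416175e-02,  1.68914592e-02,  1.63676332e-04]), 'ee_pos': array([0.15429717, 0.65651797, 0.22169633]), 'tool_rot': array([-90.00747799,   0.10231971,  76.77657215]), 'wrist_force': array([-0.52841442,  0.48600714,  0.7359782 ]), 'torque': array([-0.00270956, -0.02988527,  0.01495299]), 'width': 0.08790776079645421}
scene {'fx': 555.3795, 'fy': 555.3795, 'cx': 321.0032, 'cy': 233.4648, 'R': [[-0.6676, 0.7442, 0.0201], [0.4502, 0.4251, -0.7853], [-0.593, -0.5152, -0.6188]], 't': [0.3948, -0.1999, 1.7334]}
top {'fx': 546.6886, 'fy': 546.6886, 'cx': 318.589, 'cy': 234.3822, 'R': [[0.0204, -0.9997, -0.0168], [-0.9808, -0.0167, -0.1943], [0.1939, 0.0204, -0.9808]], 't': [0.004, 0.5958, 1.0082]}
```

View pics/scene0.png

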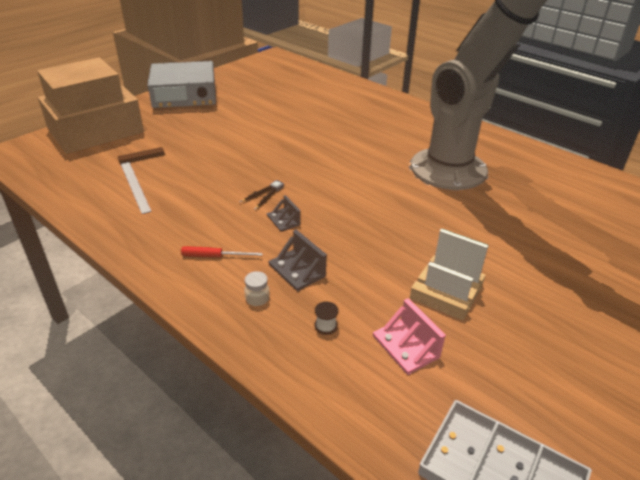

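View pics/top0.png

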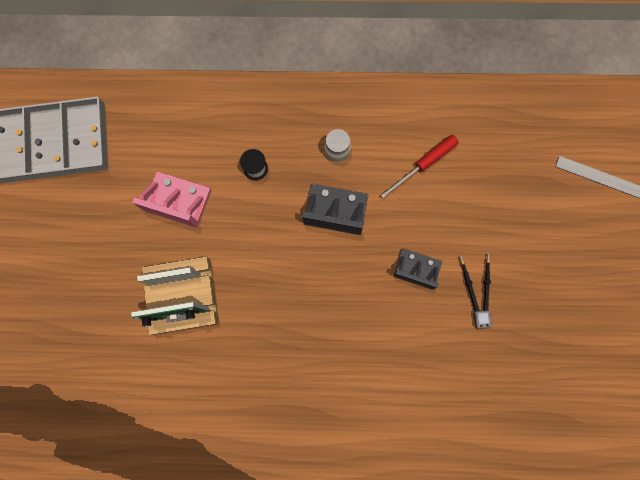

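```bash
python3 - <<'E'
from h import *
im=cv2.imread('pics/top0.png')
def crop(x,y,w,h,k,n):
    cv2.imwrite(n,cv2.resize(im[y:y+h,x:x+w],None,fx=k,fy=k,interpolation=cv2.INTER_CUBIC))
crop(120,240,110,100,6,'pics/c_rack.png')
crop(280,170,110,80,7,'pics/c_ap.png')
crop(440,240,70,100,6,'pics/c_tw.png')
p=eyes.camera_params('top'); print(-np.array(p['R']).T@p['t'])
for n,u,v,z in [('ap',335,208,0.03),('rack',180,295,.02),('house',483,319,.016),('tipL',461,258,.008),('tipR',487,256,.008),('spool',254,164,.05),('jar',338,140,.06)]:
    print(n,onz(p,u,v,z).round(4))
E
```

```text
[ 0.38876694 -0.006658    1.10460036]
ap [ 0.6562 -0.0164  0.03  ]
rack [0.4757 0.2889 0.02  ]
house [ 0.4404 -0.3097  0.016 ]
tipL [ 0.5619 -0.2723  0.008 ]
tipR [ 0.5669 -0.3247  0.008 ]
spool [0.7401 0.1489 0.05  ]
jar [ 0.7899 -0.0201  0.06  ]
```

```bash
python3 - <<'E'
from h import *
im=cv2.imread('pics/scene0.png')
def crop(x,y,w,h,k,n):
    cv2.imwrite(n,cv2.resize(im[y:y+h,x:x+w],None,fx=k,fy=k,interpolation=cv2.INTER_CUBIC))
crop(395,220,110,100,6,'pics/s_rack.png')
crop(260,225,80,70,8,'pics/s_ap.png')
E
```

```text
(no output)
```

View pics/c_rack.png

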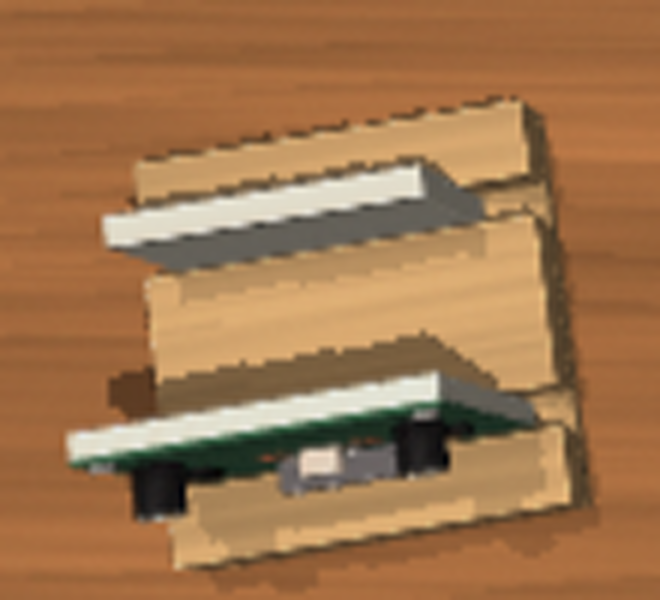

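View pics/c_ap.png

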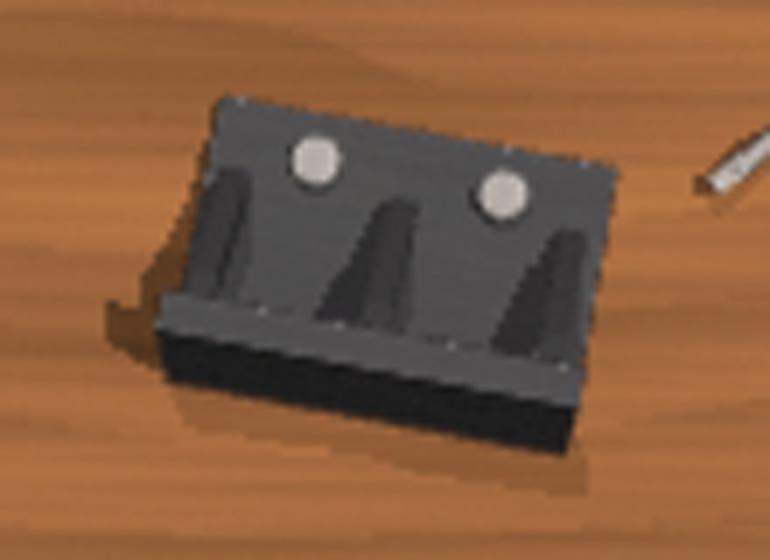

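View pics/c_tw.png

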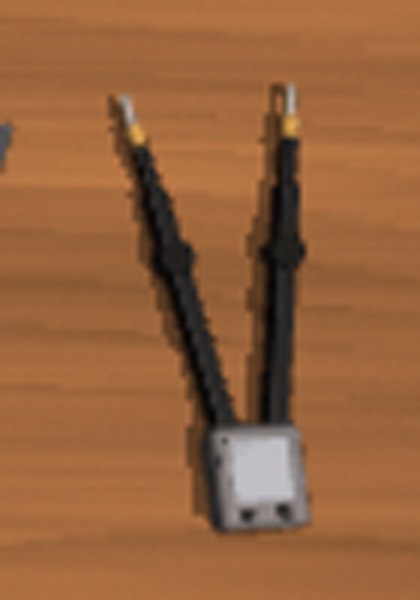

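View pics/s_rack.png

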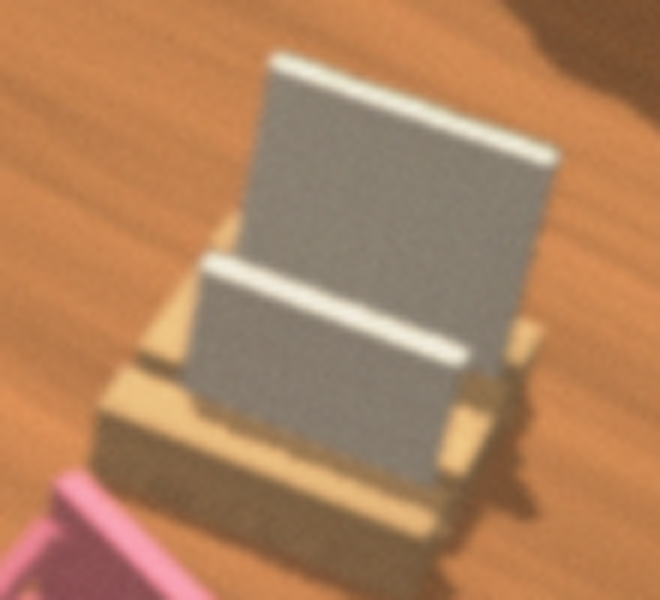

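View pics/s_ap.png

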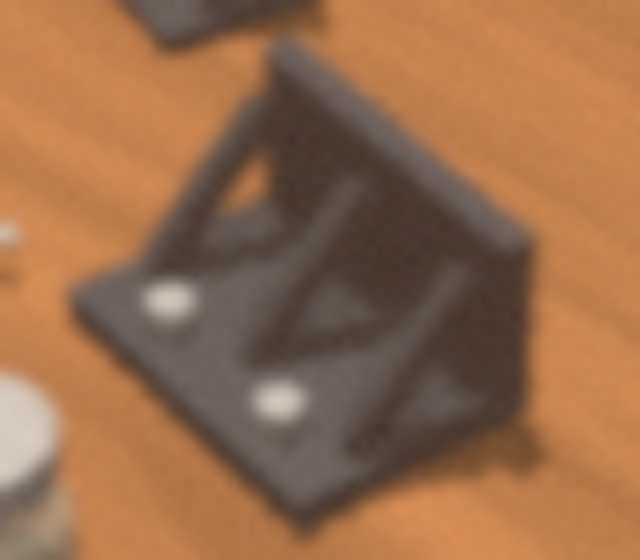

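```bash
python3 - <<'E'
from h import *
p=eyes.camera_params('top'); q=eyes.camera_params('scene')
def T(x,y,ox,oy,k,z,P=p): return onz(P,(x+.5)/k-.5+ox,(y+.5)/k-.5+oy,z)
def rep(n,pts): 
    for a in pts: print(n,a.round(4))
ap=[T(x,y,280,170,7,z) for x,y,z in [(155,330,.07),(577,405,.07),(172,292,.07),(583,365,.07),(168,382,0),(566,453,0),(215,97,.012),(617,170,.012)]]
rep('ap',ap)
for a,b in((0,1),(2,3),(4,5)):
    d=ap[a]-ap[b];print(np.linalg.norm(d),np.degrees(np.arctan2(-d[0],d[1])),(ap[a]+ap[b])/2)
bd=[T(x,y,120,240,6,.14) for x,y in [(70,465),(437,402),(68,432),(437,373)]]
rep('bd',bd)
for a,b in((0,1),(2,3)):
    d=bd[a]-bd[b];print(np.linalg.norm(d),np.degrees(np.arctan2(-d[0],d[1])))
print('board top mid',np.mean(bd,0))
# scene check
bs=[T(x,y,395,220,6,.14,q) for x,y in [(272,52),(555,148),(275,68),(553,165)]]
rep('bs',bs);print(np.mean(bs,0)); d=bs[1]-bs[0];print(np.linalg.norm(d),np.degrees(np.arctan2(-d[0],d[1])))
sa=[T(x,y,260,225,8,.07,q) for x,y in [(275,62),(535,240),(290,38),(520,252)]]
rep('sa',sa); 
pl=T(172,255,440,240,6,.016);pr=T(286,252,440,240,6,.016)
tl=T(122,98,440,240,6,.008);tr=T(292,87,440,240,6,.008)
hs=[T(x,y,440,240,6,.016) for x,y in[(212,430),(300,425),(218,527),(308,522)]]
rep('tw',[pl,pr,tl,tr]+hs)
c=(pl+pr)/2; d=pl-pr;print(np.linalg.norm(d),np.degrees(np.arctan2(-d[0],d[1])),c)
d=tl-tr;print(np.linalg.norm(d),np.degrees(np.arctan2(-d[0],d[1])),(tl+tr)/2)
h=np.mean(hs,0);print(h); d=(tl+tr)/2-h;print('axis yaw',np.degrees(np.arctan2(d[1],d[0])),np.linalg.norm(d))
E
```

```text
ap [0.6277 0.0484 0.07  ]
ap [ 0.6084 -0.0687  0.07  ]
ap [0.6387 0.0439 0.07  ]
ap [ 0.6198 -0.0703  0.07  ]
ap [ 0.6282  0.0479 -0.    ]
ap [ 0.6088 -0.0697  0.    ]
ap [0.7123 0.0355 0.012 ]
ap [ 0.6918 -0.0836  0.012 ]
0.11866228456381028 -9.365724169105945 [ 0.61807802 -0.01014727  0.07      ]
0.1157889912157904 -9.391571588504494 [ 0.62920298 -0.01317002  0.07      ]
0.11917339727535659 -9.364750665222054 [ 6.18506756e-01 -1.09344249e-02 -1.11022302e-16]
bd [0.4258 0.3395 0.14  ]
bd [0.4462 0.2328 0.14  ]
bd [0.4353 0.3409 0.14  ]
bd [0.4546 0.2334 0.14  ]
0.10859160695862091 10.819010342267385
0.10925003244774444 10.166592088847144
board top mid [0.44048698 0.2866743  0.14      ]
bs [0.4454 0.2292 0.14  ]
bs [0.4232 0.3365 0.14  ]
bs [0.4532 0.2354 0.14  ]
bs [0.4325 0.3408 0.14  ]
[0.43857406 0.28547824 0.14      ]
0.109672916885062 11.726223452970697
sa [ 0.6206 -0.0643  0.07  ]
sa [0.629  0.0489 0.07  ]
sa [ 0.6089 -0.0693  0.07  ]
sa [0.636  0.0493 0.07  ]
tw [ 0.5125 -0.2833  0.016 ]
tw [ 0.5142 -0.3209  0.016 ]
tw [ 0.5661 -0.2703  0.008 ]
tw [ 0.5708 -0.3274  0.008 ]
tw [ 0.4552 -0.2944  0.016 ]
tw [ 0.4574 -0.3232  0.016 ]
tw [ 0.4239 -0.2953  0.016 ]
tw [ 0.4261 -0.3245  0.016 ]
0.03762602071970443 2.576782881957805 [ 0.51330581 -0.30205632  0.016     ]
0.05729100144371832 4.763781697914688 [ 0.56845791 -0.29880871  0.008     ]
[ 0.44062619 -0.30935512  0.016     ]
axis yaw 4.716349269350994 0.1285152680109823
```

```bash
cat >> h.py <<'E'
def pose():
    s=telemetry.get_state();return s,np.array(s['ee_pos']),Rn.from_euler('xyz',s['tool_rot'],degrees=True)
def Rtool(yaw,tilt=0):
    # tool x horizontal along yaw, y down; tilt>0 leans body top toward +x(yaw) dir
    return Rn.from_euler('z',yaw,degrees=True)*Rn.from_euler('y',tilt,degrees=True)*Rn.from_euler('x',-90,degrees=True)
def plan(tp,tR,n):
    s,p,R=pose(); rv=(R.inv()*tR).as_rotvec(); out=[]
    d=(np.array(tp)-p)/n
    for i in range(n):
        Ri=R*Rn.from_rotvec(rv*i/n); out.append((np.round(Ri.inv().apply(d)*100,2).tolist(),np.round(rv/n,3).tolist()))
    print('clock',round(s['clock'],2),'pos',p.round(4),'rot',np.round(s['tool_rot'],2),'w',round(s['width'],4),'F',np.round(s['wrist_force'],2))
    print('xyz',[o[0] for o in out]);print('dr',[o[1] for o in out])
    print('remaining dist mm',np.linalg.norm(d)*n*1e3,'ang',np.degrees(np.linalg.norm(rv)))
E
python3 - <<'E'
from h import *
plan([.4400,.2865,.24],Rtool(10.6),10)
E
```

```text
clock 0.1 pos [0.1543 0.6566 0.2218] rot [-9.001e+01  9.000e-02  7.678e+01] w 0.088 F [ 0.5   0.21 -0.16]
xyz [[-2.95, -0.18, -3.63], [-2.51, -0.18, -3.94], [-2.04, -0.18, -4.21], [-1.54, -0.18, -4.41], [-1.02, -0.18, -4.56], [-0.49, -0.18, -4.65], [0.05, -0.18, -4.68], [0.59, -0.18, -4.64], [1.12, -0.18, -4.54], [1.63, -0.18, -4.38]]
dr [[0.0, 0.116, -0.0], [0.0, 0.116, -0.0], [0.0, 0.116, -0.0], [0.0, 0.116, -0.0], [0.0, 0.116, -0.0], [0.0, 0.116, -0.0], [0.0, 0.116, -0.0], [0.0, 0.116, -0.0], [0.0, 0.116, -0.0], [0.0, 0.116, -0.0]]
remaining dist mm 467.907216633658 ang 66.17922555555592
```

Request:
{"op": "send_rows", "data": {
  "xyz": [
    [-2.95,-0.2,-3.6],
    [-2.5,-0.2,-3.9],
    [-2.0,-0.2,-4.2],
    [-1.5,-0.2,-4.4],
    [-1.0,-0.2,-4.5],
    [-0.5,-0.2,-4.6],
    [0,-0.2,-4.7],
    [0.6,-0.2,-4.6],
    [1.1,-0.2,-4.5],
    [1.6,-0.2,-4.4]
  ],
  "dr": [
    [0,0.116,0],
    [0,0.116,0],
    [0,0.116,0],
    [0,0.116,0],
    [0,0.116,0],
    [0,0.116,0],
    [0,0.116,0],
    [0,0.116,0],
    [0,0.116,0],
    [0,0.116,0]
  ],
  "gripper": [5,5,5,5,5,5,5,5,5,5],
  "grip_force": 30
}}

```text
clock: 1.1
ee_pos: [0.4332, 0.2737, 0.2376]
tool_rot: [-90.2, 0.4, 8.5]
wrist_force: [0.8, 0.7, -0.5]
width: 0.05
```

```bash
python3 - <<'E'
from h import *
plan([.4400,.2865,.24],Rtool(10.6),3)
p=eyes.camera_params('wrist');print({k:np.round(v,4).tolist() for k,v in p.items()})
cv2.imwrite('pics/w1.png',eyes.camera('wrist'))
E
```

```text
clock 1.1 pos [0.4332 0.2737 0.2376] rot [-90.18   0.44   8.51] w 0.05 F [ 0.83  0.74 -0.53]
xyz [[0.29, -0.08, 0.39], [0.29, -0.08, 0.38], [0.3, -0.08, 0.38]]
dr [[0.001, -0.012, -0.003], [0.001, -0.012, -0.003], [0.001, -0.012, -0.003]]
remaining dist mm 14.661809486099932 ang 2.13938502933424
{'fx': 342.1809, 'fy': 342.1809, 'cx': 322.2156, 'cy': 235.7795, 'R': [[0.989, 0.1479, -0.0079], [0.1435, -0.9434, 0.2991], [0.0368, -0.2969, -0.9542]], 't': [-0.4672, 0.154, 0.4725]}
```

View pics/w1.png

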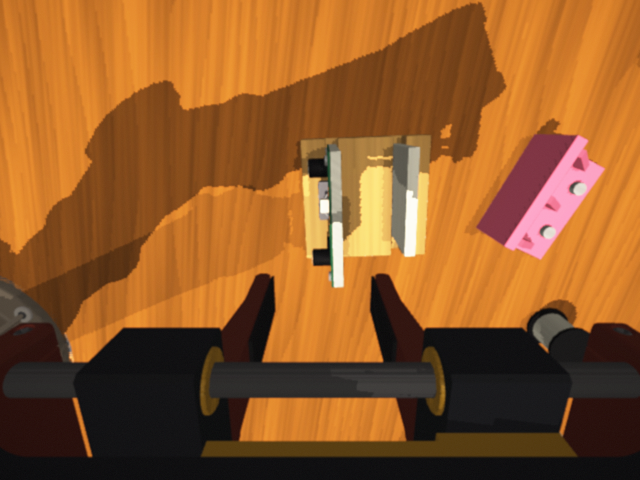

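```bash
python3 - <<'E'
from h import *
im=cv2.imread('pics/w1.png')
cv2.imwrite('pics/w1c.png',cv2.resize(im[120:310,280:460],None,fx=4,fy=3.1*4/3.1,interpolation=cv2.INTER_CUBIC)[:600] if 0 else cv2.resize(im[130:300,290:440],None,fx=3.5,fy=3.5,interpolation=cv2.INTER_CUBIC))
E
```

```text
(no output)
```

View pics/w1c.png

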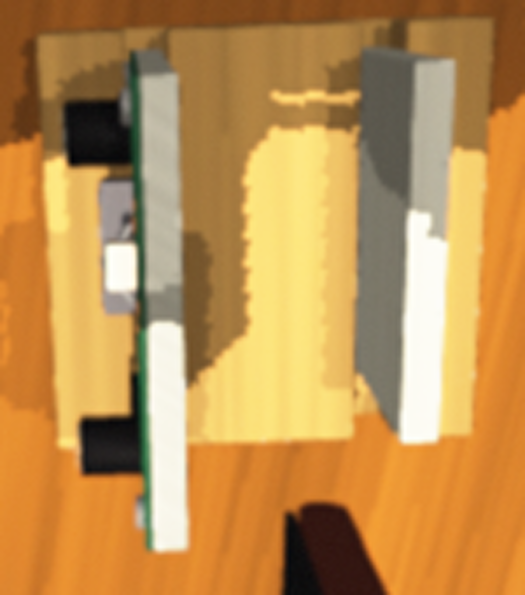

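```bash
python3 - <<'E'
from h import *
p=eyes.camera_params('wrist')
c=[onz(p,290+(x+.5)/3.5-.5,130+(y+.5)/3.5-.5,.14) for x,y in[(149,549),(187,549),(139,73),(177,73)]]
print(np.round(c,4),np.mean(c,0)); d=c[2]+c[3]-c[0]-c[1];print(np.linalg.norm(d)/2,np.degrees(np.arctan2(-d[0],d[1])))
m=np.mean(c,0)
plan([m[0],m[1],.24],Rtool(np.degrees(np.arctan2(-d[0],d[1]))),2)
E
```

```text
[[0.4522 0.2215 0.14  ]
 [0.4612 0.2228 0.14  ]
 [0.4345 0.3314 0.14  ]
 [0.4425 0.3325 0.14  ]] [0.44759413 0.27704291 0.14      ]
0.1112855295022637 9.425750267345366
clock 1.15 pos [0.4383 0.2656 0.2383] rot [-90.36   0.29   7.56] w 0.0497 F [ 2.64 -5.49 -0.19]
xyz [[0.54, -0.09, 0.5], [0.54, -0.09, 0.5]]
dr [[0.003, -0.016, -0.003], [0.003, -0.016, -0.003]]
remaining dist mm 14.83043168541617 ang 1.9203019873871172
```

Request:
{"op": "send_rows", "data": {
  "xyz": [
    [0.1,0,1],
    [0.1,-0.1,1],
    [0,0,0],
    [0,0,0]
  ],
  "dr": [
    [0,-0.026,0],
    [0,-0.026,0],
    [0,0,0],
    [0,0,0]
  ],
  "gripper": [5,5,5,5]
}}

```text
clock: 1.55
ee_pos: [0.437, 0.2867, 0.2386]
tool_rot: [-90.4, 0.4, 10.7]
wrist_force: [0.7, 0.1, -0.5]
width: 0.0501
```

```bash
python3 - <<'E'
from h import *
plan([.4400,.2865,.24],Rtool(10.6),1)
p=eyes.camera_params('wrist');im=eyes.camera('wrist')
np.save('pw.npy',p,allow_pickle=True)
cv2.imwrite('pics/w2.png',im)
print(proj(p,[.44,.287,.14]))
cv2.imwrite('pics/w2c.png',cv2.resize(im[130:300,270:440],None,fx=3.5,fy=3.5,interpolation=cv2.INTER_CUBIC))
plan([.4400,.2865,.24],Rtool(10.6),1)
E
```

```text
clock 1.55 pos [0.437  0.2867 0.2386] rot [-90.36   0.38  10.73] w 0.0501 F [ 0.7   0.14 -0.54]
xyz [[0.29, -0.14, -0.08]]
dr [[0.006, 0.002, -0.007]]
remaining dist mm 3.3010712535982494 ang 0.5339896862472953
(np.float64(326.7440133939776), np.float64(235.08385812013395))
clock 1.6 pos [0.4368 0.2871 0.2386] rot [-90.34   0.38  10.76] w 0.0501 F [-0.94  0.03  0.52]
xyz [[0.31, -0.14, -0.12]]
dr [[0.006, 0.003, -0.007]]
remaining dist mm 3.570666623041056 ang 0.5388055513574853
```

View pics/w2c.png

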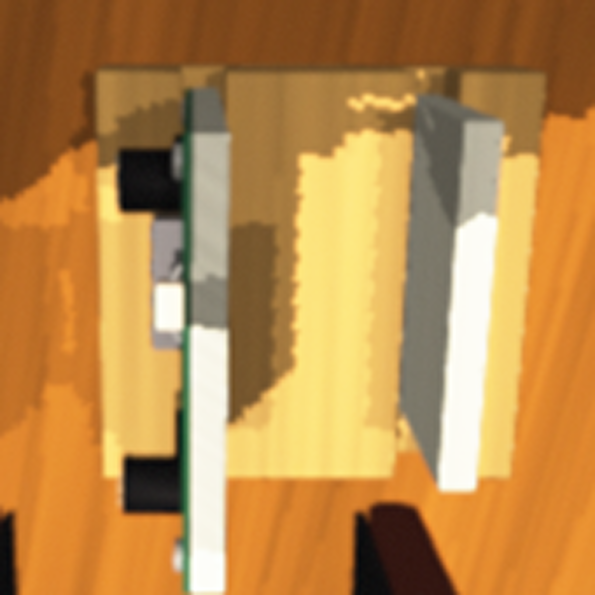

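Request:
{"op": "send_rows", "data": {
  "xyz": [
    [0.4,3.3,-0.1],
    [0,3.3,0],
    [0,3.3,0],
    [0,2.7,0],
    [0,0.6,0],
    [0,0,0]
  ],
  "dr": [
    [0.006,0.003,-0.007],
    [0,0,0],
    [0,0,0],
    [0,0,0],
    [0,0,0],
    [0,0,0]
  ],
  "gripper": [5,5,5,5,5,5]
}}

```text
clock: 2.2
ee_pos: [0.4387, 0.2934, 0.1034]
tool_rot: [-89.8, -0.2, 11.3]
wrist_force: [-0.3, -0.8, 0.5]
width: 0.0502
```

```bash
python3 - <<'E'
from h import *
plan([.4410,.2865,.106],Rtool(10.6),1)
cv2.imwrite('pics/w3.png',eyes.camera('wrist'))
E
```

```text
clock 2.2 pos [0.4387 0.2934 0.1034] rot [-89.79  -0.15  11.26] w 0.0502 F [-0.32 -0.79  0.51]
xyz [[0.09, -0.26, -0.72]]
dr [[-0.004, 0.012, 0.003]]
remaining dist mm 7.731767759290962 ang 0.713789916382902
```

View pics/w3.png

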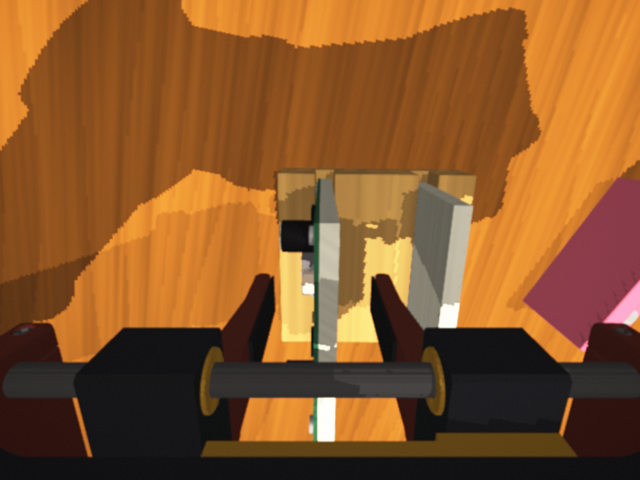

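Request:
{"op": "send_rows", "data": {
  "xyz": [
    [0.1,-0.2,-0.7],
    [0,0,0],
    [0,0,0],
    [0,0,0],
    [0,0,0],
    [0,0,0],
    [0,0,0],
    [0,0,0]
  ],
  "dr": [
    [0,0.012,0],
    [0,0,0],
    [0,0,0],
    [0,0,0],
    [0,0,0],
    [0,0,0],
    [0,0,0],
    [0,0,0]
  ],
  "gripper": [5,5,2,0.5,0.5,0.5,0.5,0.5],
  "grip_force": 35
}}

```text
clock: 3.05
ee_pos: [0.4429, 0.2884, 0.1112]
tool_rot: [-89.5, -0.4, 10.5]
wrist_force: [-3.3, -1.8, 5.4]
width: 0.0102
```

```bash
python3 - <<'E'
from h import *
plan([.4410,.2865,.22],Rtool(10.6),3)
E
```

```text
clock 3.05 pos [0.4429 0.2884 0.1112] rot [-89.47  -0.45  10.54] w 0.0102 F [-3.31 -1.82  5.38]
xyz [[-0.04, -3.63, -0.02], [-0.05, -3.63, -0.03], [-0.06, -3.63, -0.04]]
dr [[-0.003, -0.0, 0.003], [-0.003, -0.0, 0.003], [-0.003, -0.0, 0.003]]
remaining dist mm 108.85807330428855 ang 0.69282592832701
```

Request:
{"op": "send_rows", "data": {
  "xyz": [
    [0,-1,0],
    [0,-2.5,0],
    [0,-4,0],
    [0,-4,0],
    [0,0,0],
    [0,0,0]
  ],
  "dr": [
    [0,0,0],
    [0,0,0],
    [0,0,0],
    [0,0,0],
    [0,0,0],
    [0,0,0]
  ],
  "gripper": [0.5,0.5,0.5,0.5,0.5,0.5]
}}

```text
clock: 3.65
ee_pos: [0.4402, 0.285, 0.2287]
tool_rot: [-89.8, -0.2, 10.5]
wrist_force: [-0.2, 0.2, -3.6]
width: 0.0099
```

```bash
cat > place.py <<'E'
from h import *
import sys
# angle plate
F=np.array([.6183,-.0105,0]);yw=-9.4
Rz=Rn.from_euler('z',yw,degrees=True)
def boardtarget(th,backgap=0.0,lift=0.0,grip=0.101):
    # TCP pose with board at lean th(deg); grip = distance TCP above lower edge
    t=np.radians(th)
    o=np.array([-.07*np.tan(t)-.005*np.cos(t)-backgap,0,.005*np.sin(t)+lift])
    tcp=o+grip*np.array([np.sin(t),0,np.cos(t)])
    return F+Rz.apply(tcp)
E
python3 - <<'E'
from place import *
print(boardtarget(16), boardtarget(16,.03,.06))
plan(boardtarget(16,.03,.06),Rtool(-9.4,16),10)
E
```

```text
[ 0.62122113 -0.01098359  0.09846562] [ 0.59162396 -0.00608381  0.15846562]
clock 3.65 pos [0.4402 0.285  0.2287] rot [-89.76  -0.16  10.52] w 0.0099 F [-0.17  0.16 -3.62]
xyz [[0.96, 0.69, -3.14], [1.08, 0.65, -3.11], [1.21, 0.6, -3.07], [1.33, 0.56, -3.03], [1.45, 0.5, -2.99], [1.56, 0.45, -2.94], [1.68, 0.39, -2.88], [1.78, 0.33, -2.82], [1.89, 0.27, -2.76], [1.99, 0.2, -2.69]]
dr [[0.004, 0.035, 0.028], [0.004, 0.035, 0.028], [0.004, 0.035, 0.028], [0.004, 0.035, 0.028], [0.004, 0.035, 0.028], [0.004, 0.035, 0.028], [0.004, 0.035, 0.028], [0.004, 0.035, 0.028], [0.004, 0.035, 0.028], [0.004, 0.035, 0.028]]
remaining dist mm 335.59022808869656 ang 25.57398512367953
```

Request:
{"op": "send_rows", "data": {
  "xyz": [
    [0.96,0,-3.1],
    [1.1,0,-3.1],
    [1.2,0,-3.1],
    [1.3,0,-3.0],
    [1.5,0.4,-3.0],
    [1.6,0.7,-2.9],
    [1.7,1.0,-2.9],
    [1.8,1.0,-2.8],
    [1.9,0.9,-2.8],
    [2.0,0.6,-2.7],
    [0,0,0],
    [0,0,0]
  ],
  "dr": [
    [0.004,0.035,0.028],
    [0.004,0.035,0.028],
    [0.004,0.035,0.028],
    [0.004,0.035,0.028],
    [0.004,0.035,0.028],
    [0.004,0.035,0.028],
    [0.004,0.035,0.028],
    [0.004,0.035,0.028],
    [0.004,0.035,0.028],
    [0.004,0.035,0.028],
    [0,0,0],
    [0,0,0]
  ],
  "gripper": [0.5,0.5,0.5,0.5,0.5,0.5,0.5,0.5,0.5,0.5,0.5,0.5]
}}

```text
$: bad value
```

Ten rows is the maximum; sending ten.

Request:
{"op": "send_rows", "data": {
  "xyz": [
    [0.96,0,-3.1],
    [1.1,0,-3.1],
    [1.2,0,-3.1],
    [1.3,0,-3.0],
    [1.5,0.4,-3.0],
    [1.6,0.7,-2.9],
    [1.7,1.0,-2.9],
    [1.8,1.0,-2.8],
    [1.9,0.9,-2.8],
    [2.0,0.6,-2.7]
  ],
  "dr": [
    [0.004,0.035,0.028],
    [0.004,0.035,0.028],
    [0.004,0.035,0.028],
    [0.004,0.035,0.028],
    [0.004,0.035,0.028],
    [0.004,0.035,0.028],
    [0.004,0.035,0.028],
    [0.004,0.035,0.028],
    [0.004,0.035,0.028],
    [0.004,0.035,0.028]
  ],
  "gripper": [0.5,0.5,0.5,0.5,0.5,0.5,0.5,0.5,0.5,0.5]
}}

```text
clock: 4.65
ee_pos: [0.584, -0.0102, 0.1417]
tool_rot: [-90.7, 17.5, -9.7]
wrist_force: [1.0, 0.3, -4.5]
width: 0.0096
```

Request:
{"op": "send_rows", "data": {
  "xyz": [
    [0,0,0],
    [0,0,0]
  ],
  "dr": [
    [0,0,0],
    [0,0,0]
  ],
  "gripper": [0.5,0.5]
}}

```text
clock: 4.85
ee_pos: [0.5829, -0.0171, 0.1357]
tool_rot: [-91.2, 17.8, -10.3]
wrist_force: [-0.2, 1.2, -3.0]
width: 0.0097
```

```bash
python3 - <<'E'
from place import *
plan(boardtarget(16,.03,.06),Rtool(-9.4,16),2)
cv2.imwrite('pics/top4.png',eyes.camera('top'));cv2.imwrite('pics/sc4.png',eyes.camera('scene'))
E
```

```text
clock 4.85 pos [ 0.5829 -0.0171  0.1357] rot [-91.18  17.82 -10.32] w 0.0097 F [-0.24  1.24 -2.99]
xyz [[-0.03, -1.2, 0.6], [-0.01, -1.19, 0.6]]
dr [[0.008, -0.008, -0.016], [0.008, -0.008, -0.016]]
remaining dist mm 26.738090870508586 ang 2.2237943111024583
```

View pics/sc4.png

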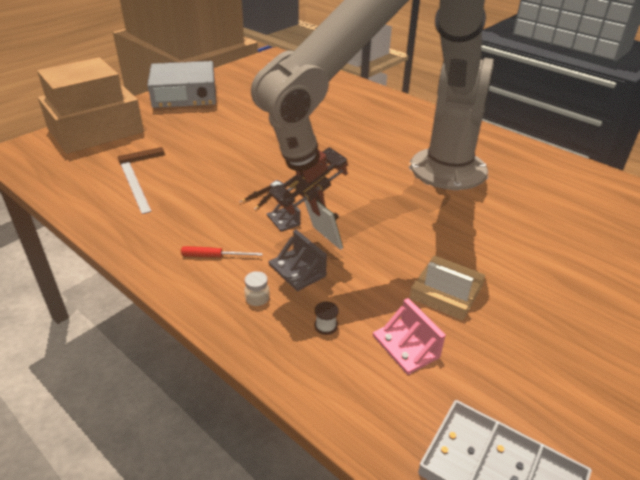

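View pics/top4.png

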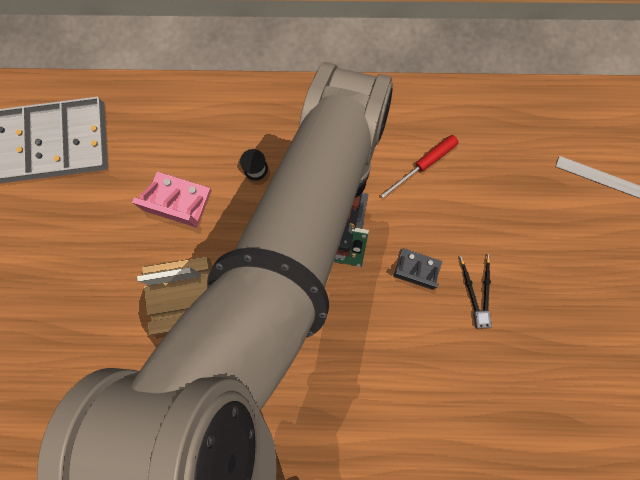

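```bash
python3 - <<'E'
from place import *
plan(boardtarget(16,.012,.025),Rtool(-9.4,16),4)
E
```

```text
clock 4.95 pos [ 0.5826 -0.0166  0.1366] rot [-91.17  17.79 -10.25] w 0.0097 F [-0.38 -0.23 -3.62]
xyz [[0.7, 0.11, 0.31], [0.7, 0.12, 0.31], [0.7, 0.13, 0.3], [0.7, 0.14, 0.3]]
dr [[0.004, -0.003, -0.008], [0.004, -0.003, -0.008], [0.004, -0.003, -0.008], [0.004, -0.003, -0.008]]
remaining dist mm 30.79911059381583 ang 2.1753235602244865
```

Request:
{"op": "send_rows", "data": {
  "xyz": [
    [0.7,0.1,0.3],
    [0.7,0.1,0.3],
    [0.7,0.1,0.3],
    [0.6,0.1,0.2],
    [0,0,0],
    [0,0,0],
    [0,0,0]
  ],
  "dr": [
    [0.004,-0.004,-0.008],
    [0.004,-0.004,-0.008],
    [0.004,-0.004,-0.008],
    [0.004,-0.004,-0.008],
    [0,0,0],
    [0,0,0],
    [0,0,0]
  ],
  "gripper": [0.5,0.5,0.5,0.5,0.5,0.5,0.5]
}}

```text
clock: 5.65
ee_pos: [0.6111, -0.0038, 0.1248]
tool_rot: [-89.6, 15.7, -8.7]
wrist_force: [-0.3, -0.3, -4.2]
width: 0.01
```

```bash
python3 - <<'E'
from place import *
plan(boardtarget(16,.004,.003),Rtool(-9.4,16),3)
im=eyes.camera('wrist');cv2.imwrite('pics/w5.png',im)
im=eyes.camera('scene');cv2.imwrite('pics/s5.png',cv2.resize(im[130:310,220:380],None,fx=4,fy=3.3,interpolation=cv2.INTER_CUBIC))
E
```

```text
clock 5.65 pos [ 0.6111 -0.0038  0.1248] rot [-89.63  15.68  -8.69] w 0.01 F [-0.27 -0.26 -4.18]
xyz [[0.44, 0.68, -0.19], [0.44, 0.68, -0.19], [0.44, 0.68, -0.18]]
dr [[-0.001, 0.004, 0.002], [-0.001, 0.004, 0.002], [-0.001, 0.004, 0.002]]
remaining dist mm 25.001231867813765 ang 0.7726186145391881
```

View pics/w5.png

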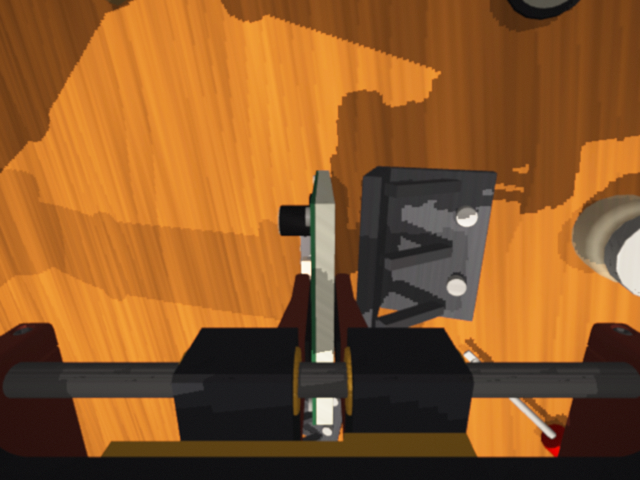

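View pics/s5.png

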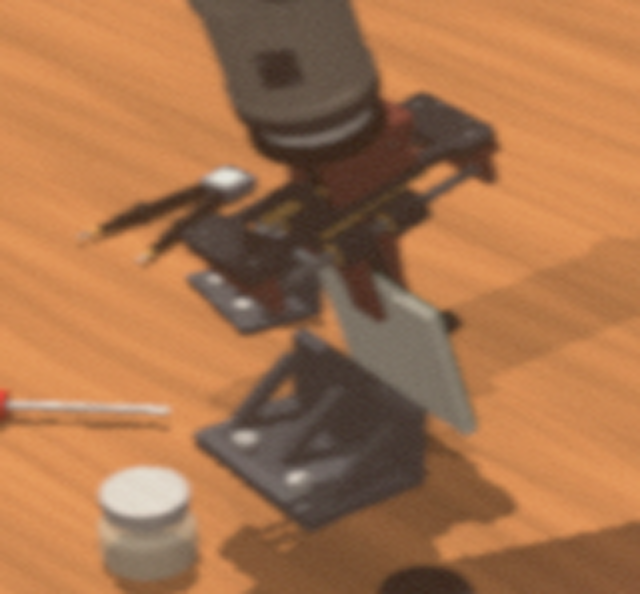

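Request:
{"op": "send_rows", "data": {
  "xyz": [
    [0.4,0.6,-0.1],
    [0.4,0.6,-0.1],
    [0.3,0.5,-0.1],
    [0,0,0],
    [0,0,0],
    [0,0,0]
  ],
  "dr": [
    [0,0.004,0],
    [0,0.004,0],
    [0,0,0],
    [0,0,0],
    [0,0,0],
    [0,0,0]
  ],
  "gripper": [0.5,0.5,0.5,0.5,0.5,0.5]
}}

```text
clock: 6.35
ee_pos: [0.6165, -0.0087, 0.1031]
tool_rot: [-89.8, 15.7, -9.3]
wrist_force: [-0.4, 0.1, -3.7]
width: 0.0097
```

```bash
python3 - <<'E'
from place import *
plan(boardtarget(16,.002,.001),Rtool(-9.4,16),2)
E
```

```text
clock 6.35 pos [ 0.6165 -0.0087  0.1031] rot [-89.82  15.75  -9.29] w 0.0097 F [-0.42  0.07 -3.68]
xyz [[0.2, 0.13, -0.07], [0.2, 0.13, -0.07]]
dr [[-0.001, 0.001, 0.002], [-0.001, 0.001, 0.002]]
remaining dist mm 4.976958700181083 ang 0.3125310335912713
```

Request:
{"op": "send_rows", "data": {
  "xyz": [
    [0.2,0.2,-0.1],
    [0.1,0.1,0],
    [0,0,0],
    [0,0,0]
  ],
  "dr": [
    [0,0,0],
    [0,0,0],
    [0,0,0],
    [0,0,0]
  ],
  "gripper": [0.5,0.5,0.5,0.5]
}}

```text
clock: 6.75
ee_pos: [0.6188, -0.0101, 0.0996]
tool_rot: [-89.8, 15.7, -9.3]
wrist_force: [0.6, 0.1, -4.2]
width: 0.0099
```

Request:
{"op": "send_rows", "data": {
  "xyz": [
    [0.1,0.1,0],
    [0,0,0],
    [0,0,0]
  ],
  "dr": [
    [0,0,0],
    [0,0,0],
    [0,0,0]
  ],
  "gripper": [0.5,0.5,0.5]
}}

```text
clock: 7.05
ee_pos: [0.6195, -0.0101, 0.099]
tool_rot: [-89.8, 15.7, -9.3]
wrist_force: [-0.9, 0.4, -2.7]
width: 0.0097
```

```bash
python3 - <<'E'
from place import *
plan(boardtarget(16,.0,.0),Rtool(-9.4,16),1)
im=eyes.camera('wrist');cv2.imwrite('pics/w6.png',im)
E
```

```text
clock 7.05 pos [ 0.6195 -0.0101  0.099 ] rot [-89.78  15.72  -9.26] w 0.0097 F [-0.86  0.42 -2.68]
xyz [[0.19, -0.0, -0.06]]
dr [[-0.003, 0.002, 0.005]]
remaining dist mm 2.0329333152630658 ang 0.3636833556381586
```

View pics/w6.png

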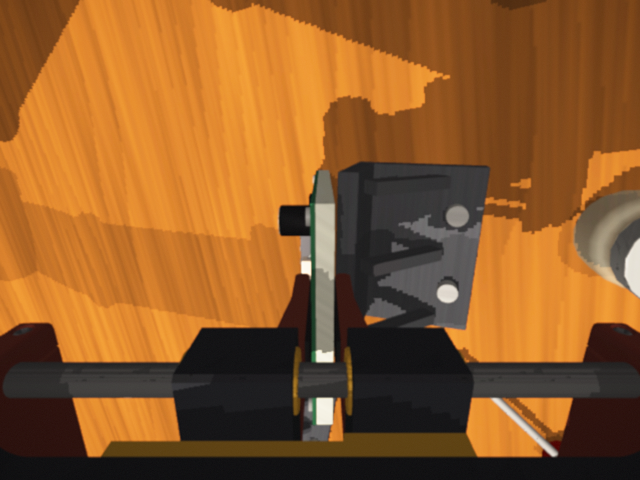

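Request:
{"op": "send_rows", "data": {
  "xyz": [
    [0.15,0.05,0],
    [0.15,0.05,0],
    [0,0,0],
    [0,0,0]
  ],
  "dr": [
    [0,0,0],
    [0,0,0],
    [0,0,0],
    [0,0,0]
  ],
  "gripper": [0.5,0.5,0.5,0.5]
}}

```text
clock: 7.5
ee_pos: [0.6202, -0.0104, 0.0987]
tool_rot: [-89.7, 16.0, -9.3]
wrist_force: [-1.2, 0.2, -1.2]
width: 0.0094
```

Request:
{"op": "send_rows", "data": {
  "xyz": [
    [0.15,0.1,0],
    [0,0,0],
    [0,0,0]
  ],
  "dr": [
    [0,0,0],
    [0,0,0],
    [0,0,0]
  ],
  "gripper": [0.5,0.5,0.5]
}}

```text
clock: 7.8
ee_pos: [0.6207, -0.0106, 0.0985]
tool_rot: [-89.7, 16.1, -9.3]
wrist_force: [-2.0, 0.1, -1.2]
width: 0.0094
```

Request:
{"op": "send_rows", "data": {
  "xyz": [
    [0,0,0],
    [0,0,0],
    [0,0,0],
    [0,0,0],
    [0,0,0],
    [0,0,0]
  ],
  "dr": [
    [0,0,0],
    [0,0,0],
    [0,0,0],
    [0,0,0],
    [0,0,0],
    [0,0,0]
  ],
  "gripper": [1.2,1.5,2,2.5,3,3.5]
}}

```text
clock: 8.4
ee_pos: [0.6238, -0.011, 0.0984]
tool_rot: [-89.7, 15.7, -9.3]
wrist_force: [-0.0, 0.1, 0.8]
width: 0.0337
```

```bash
python3 - <<'E'
from place import *
plan(boardtarget(16,.0,.0),Rtool(-9.4,16),1)
im=eyes.camera('wrist');cv2.imwrite('pics/w7.png',im)
E
```

```text
clock 8.4 pos [ 0.6238 -0.011   0.0984] rot [-89.73  15.74  -9.27] w 0.0337 F [-0.04  0.08  0.76]
xyz [[-0.25, 0.07, -0.04]]
dr [[-0.004, 0.002, 0.005]]
remaining dist mm 2.578649419133036 ang 0.3747962857394961
```

View pics/w7.png

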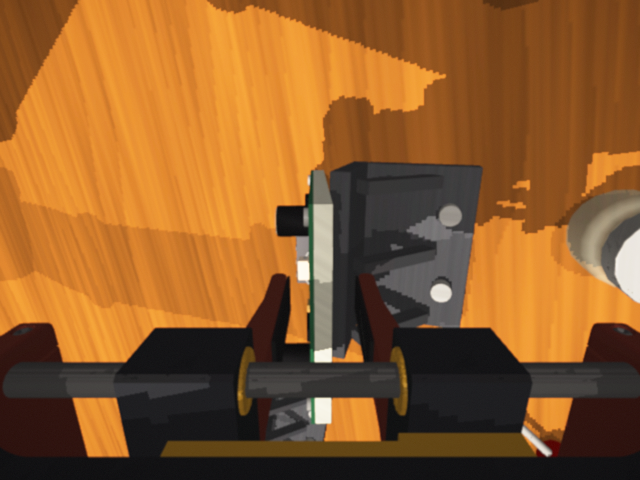

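Request:
{"op": "send_rows", "data": {
  "xyz": [
    [-0.2,-1,0],
    [0,-2,0],
    [0,-3,0],
    [0,-4,0],
    [0,-4,0],
    [0,-1,0],
    [0,0,0],
    [0,0,0]
  ],
  "dr": [
    [0,0,0],
    [0,0,0],
    [0,0,0],
    [0,0,0],
    [0,0,0],
    [0,0,0],
    [0,0,0],
    [0,0,0]
  ],
  "gripper": [3.5,3.5,3.5,3.5,3.5,3.5,3.5,3.5]
}}

```text
clock: 9.25
ee_pos: [0.6622, -0.0186, 0.2515]
tool_rot: [-89.8, 15.8, -9.3]
wrist_force: [-0.4, 0.6, 0.2]
width: 0.0349
```

```bash
python3 - <<'E'
from place import *
plan([.5135,-.3025,.12],Rtool(94.7),10)
cv2.imwrite('pics/s8.png',eyes.camera('scene'))
cv2.imwrite('pics/w8.png',eyes.camera('wrist'))
E
```

```text
clock 9.25 pos [ 0.6622 -0.0186  0.2515] rot [-89.79  15.79  -9.32] w 0.0349 F [-0.42  0.6   0.15]
xyz [[-0.61, 1.53, -3.05], [-1.17, 1.59, -2.85], [-1.69, 1.63, -2.55], [-2.15, 1.65, -2.16], [-2.53, 1.65, -1.69], [-2.82, 1.64, -1.17], [-3.01, 1.6, -0.6], [-3.1, 1.55, -0.01], [-3.07, 1.49, 0.59], [-2.94, 1.41, 1.17]]
dr [[-0.025, -0.18, -0.019], [-0.025, -0.18, -0.019], [-0.025, -0.18, -0.019], [-0.025, -0.18, -0.019], [-0.025, -0.18, -0.019], [-0.025, -0.18, -0.019], [-0.025, -0.18, -0.019], [-0.025, -0.18, -0.019], [-0.025, -0.18, -0.019], [-0.025, -0.18, -0.019]]
remaining dist mm 346.4433597370626 ang 104.89354770855726
```

View pics/s8.png

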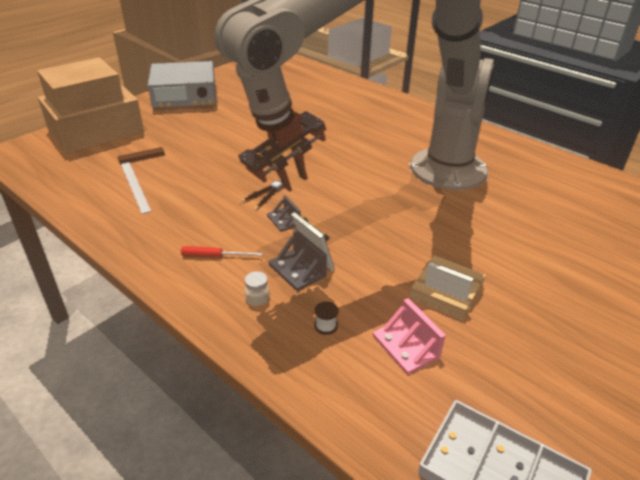

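View pics/w8.png

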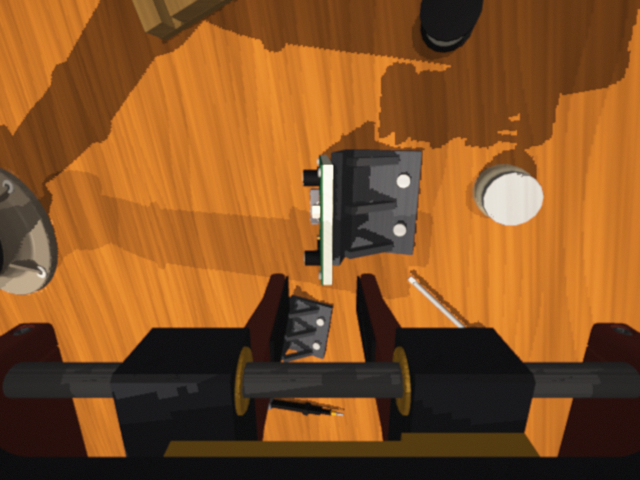

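```bash
python3 - <<'E'
from place import *
plan([.5135,-.3025,.16],Rtool(-85.3),10)
E
```

```text
clock 9.35 pos [ 0.6617 -0.0184  0.2506] rot [-89.8   15.9   -9.32] w 0.0353 F [-0.47  0.51 -0.18]
xyz [[-0.72, 1.14, -3.05], [-0.33, 1.07, -3.14], [0.06, 1.01, -3.17], [0.45, 0.95, -3.16], [0.84, 0.91, -3.09], [1.22, 0.88, -2.97], [1.58, 0.86, -2.8], [1.91, 0.86, -2.59], [2.22, 0.86, -2.33], [2.48, 0.88, -2.04]]
dr [[0.018, 0.132, -0.024], [0.018, 0.132, -0.024], [0.018, 0.132, -0.024], [0.018, 0.132, -0.024], [0.018, 0.132, -0.024], [0.018, 0.132, -0.024], [0.018, 0.132, -0.024], [0.018, 0.132, -0.024], [0.018, 0.132, -0.024], [0.018, 0.132, -0.024]]
remaining dist mm 333.00499606211775 ang 77.35159767471298
```

Request:
{"op": "send_rows", "data": {
  "xyz": [
    [-0.7,0,-3],
    [-0.3,0.5,-3.1],
    [0.1,1.0,-3.2],
    [0.4,1.0,-3.1],
    [0.8,1.0,-3.1],
    [1.2,1.0,-3.0],
    [1.6,1.0,-2.8],
    [1.9,1.0,-2.6],
    [2.2,0.9,-2.3],
    [1.5,0.5,-1.0]
  ],
  "dr": [
    [0.018,0.132,-0.024],
    [0.018,0.132,-0.024],
    [0.018,0.132,-0.024],
    [0.018,0.132,-0.024],
    [0.018,0.132,-0.024],
    [0.018,0.132,-0.024],
    [0.018,0.132,-0.024],
    [0.018,0.132,-0.024],
    [0.018,0.132,-0.024],
    [0.018,0.1,-0.024]
  ],
  "gripper": [4,5,6,6.5,6.5,6.5,6.5,6.5,6.5,6.5],
  "grip_force": 20
}}

```text
clock: 10.35
ee_pos: [0.5066, -0.2882, 0.1588]
tool_rot: [-90.8, -0.1, -86.2]
wrist_force: [1.1, 0.6, 0.2]
width: 0.0652
```

Request:
{"op": "send_rows", "data": {
  "xyz": [
    [0,0,0],
    [0,0,0],
    [0,0,0]
  ],
  "dr": [
    [0,0,0],
    [0,0,0],
    [0,0,0]
  ],
  "gripper": [6.5,6.5,6.5]
}}

```text
clock: 10.65
ee_pos: [0.5031, -0.2871, 0.1562]
tool_rot: [-91.2, 0.1, -86.2]
wrist_force: [-0.6, -0.5, -1.0]
width: 0.0652
```

```bash
python3 - <<'E'
from place import *
plan([.5135,-.3025,.16],Rtool(-85.3),1)
p=eyes.camera_params('wrist');cv2.imwrite('pics/w9.png',eyes.camera('wrist'))
np.save('pw9.npy',p)
cv2.imwrite('pics/t9.png',eyes.camera('top'))
cv2.imwrite('pics/s9.png',eyes.camera('scene'))
E
```

```text
clock 10.65 pos [ 0.5031 -0.2871  0.1562] rot [-9.115e+01  5.000e-02 -8.622e+01] w 0.0652 F [-0.61 -0.53 -0.97]
xyz [[1.61, -0.4, 0.93]]
dr [[0.02, -0.016, -0.001]]
remaining dist mm 19.00192116162426 ang 1.4785219994000933
```

View pics/w9.png

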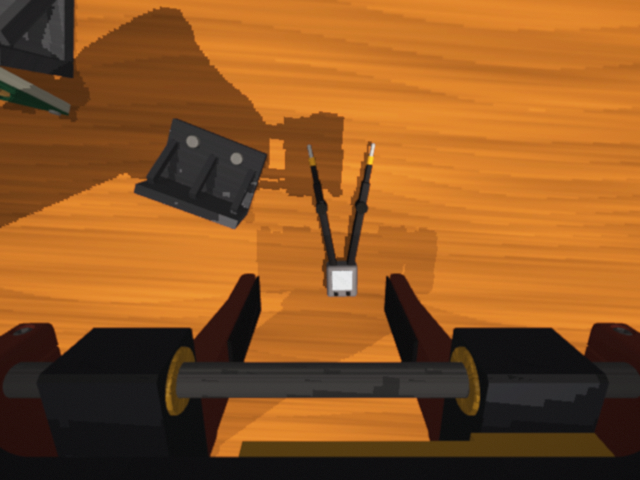

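View pics/t9.png

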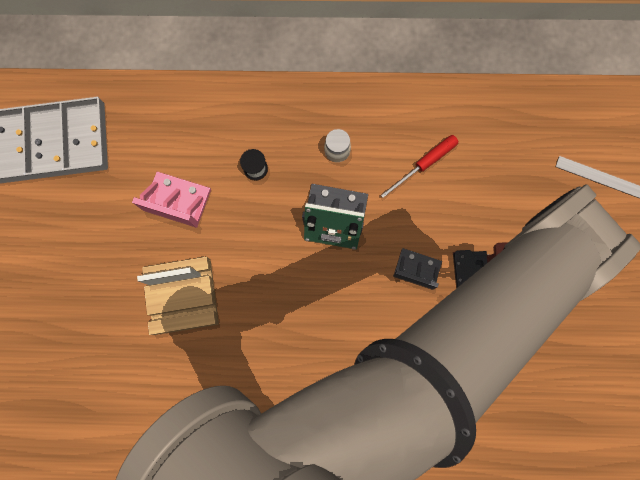

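```bash
python3 - <<'E'
from h import *
p=np.load('pw9.npy',allow_pickle=True).item()
pl,pr=onz(p,321,206,.016),onz(p,361.5,208,.016)
tl,tr=onz(p,309.5,146,.008),onz(p,373,143,.008)
hs=onz(p,342,280,.016)
print(pl,pr,tl,tr,hs,(pl+pr)/2,(tl+tr)/2)
d=(tl+tr)/2-hs;print(np.degrees(np.arctan2(d[1],d[0])),np.linalg.norm(d[:2]));d=tl-tr;print(np.linalg.norm(d),np.degrees(np.arctan2(-d[0],d[1])))
im=cv2.imread('pics/t9.png');cv2.imwrite('pics/t9c.png',cv2.resize(im[170:260,280:390],None,fx=7,fy=6.6,interpolation=cv2.INTER_CUBIC))
im=cv2.imread('pics/w9.png');cv2.imwrite('pics/w9c.png',cv2.resize(im[130:310,280:400],None,fx=3.3,fy=3.3,interpolation=cv2.INTER_CUBIC))
im=cv2.imread('pics/s9.png');cv2.imwrite('pics/s9c.png',cv2.resize(im[200:300,260:350],None,fx=6,fy=6,interpolation=cv2.INTER_CUBIC))
E
```

```text
[ 0.51595017 -0.28555461  0.016     ] [ 0.51651039 -0.32230094  0.016     ] [ 0.56727272 -0.27207691  0.008     ] [ 0.57347471 -0.32747872  0.008     ] [ 0.44376123 -0.31068914  0.016     ] [ 0.51623028 -0.30392777  0.016     ] [ 0.57037372 -0.29977782  0.008     ]
4.925515521656971 0.1270817788411797
0.055747868579714886 6.387415559744905
```

View pics/t9c.png

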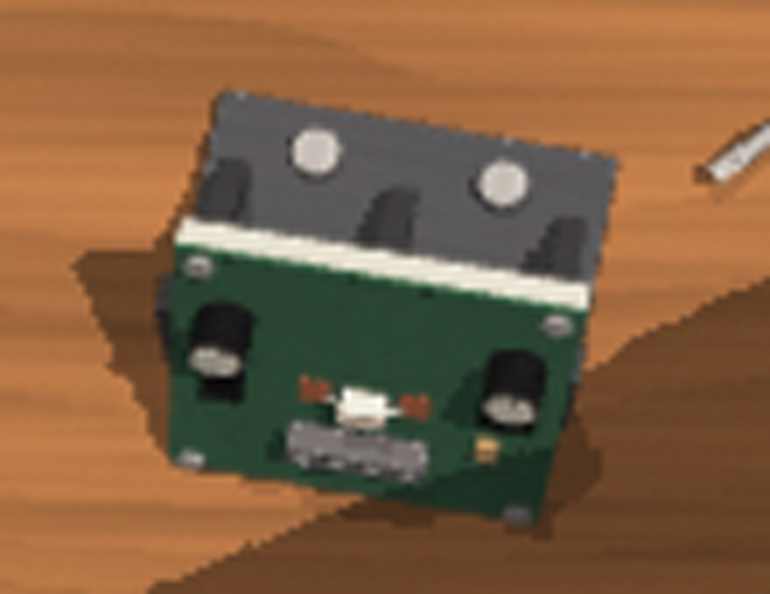

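View pics/w9c.png

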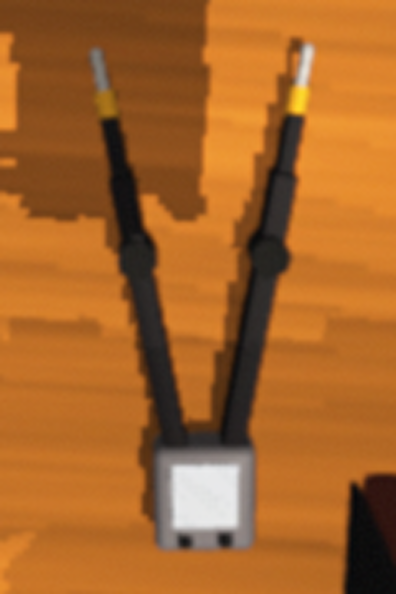

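View pics/s9c.png

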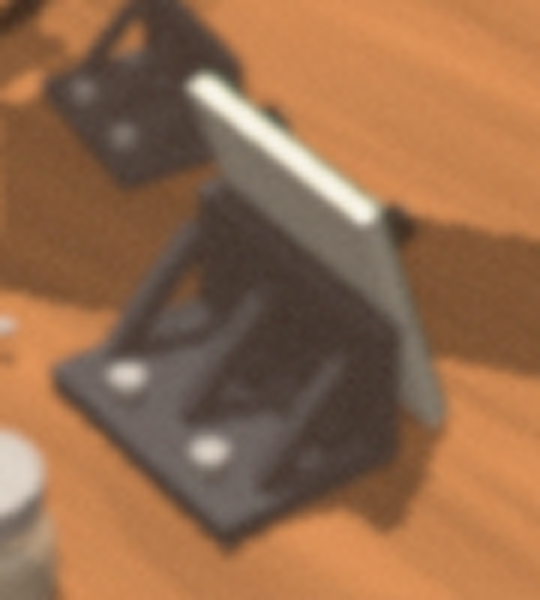

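```bash
python3 - <<'E'
from h import *
from scipy.optimize import brentq
p=eyes.camera_params('top')
def T(x,y,z): return onz(p,280+(x+.5)/7-.5,170+(y+.5)/6.6-.5,z)
def res(t,full=False):
    zl=.01*np.sin(t); zt=zl+.13*np.cos(t)
    lo=[T(168,463,zl),T(542,523,zl)]; to=[T(176,246,zt),T(590,311,zt)]
    d=to[0]-to[1]; yaw=np.arctan2(-d[0],d[1]); d2=lo[0]-lo[1]
    n=np.array([np.cos(yaw),np.sin(yaw),0])
    run=(np.mean(to,0)-np.mean(lo,0))@n
    if full: print('yaw top',np.degrees(yaw),'low',np.degrees(np.arctan2(-d2[0],d2[1])),'w',np.linalg.norm(d),np.linalg.norm(d2),'lo',np.mean(lo,0),'to',np.mean(to,0),'run',run)
    return run-.13*np.sin(t)
t=brentq(res,.05,.7);print(np.degrees(t));res(t,True)
zl=.01*np.sin(t)+.062*np.cos(t)
L,R=T(314,390,zl),T(416,406,zl);print('lands',L,R,np.linalg.norm(L-R),(L+R)/2); d=L-R;print(np.degrees(np.arctan2(-d[0],d[1])))
from place import F,Rz
for th in (15,16,17):
    a=np.radians(th);o=np.array([-.07*np.tan(a)-.005*np.cos(a),0,.005*np.sin(a)])+.062*np.array([np.sin(a),0,np.cos(a)])-.005*np.array([np.cos(a),0,-np.sin(a)])
    print(th,F+Rz.apply(o))
plan([.515,-.3032,.09],Rtool(-85.2),3)
E
```

```text
17.472700759978395
yaw top -8.78417132524997 low -8.816167173578272 w 0.11018214970299203 0.1109121577623559 lo [ 0.58634892 -0.00793147  0.00300251] to [ 0.62488799 -0.01412379  0.12700433] run 0.039032676262323776
lands [0.60639789 0.00391343 0.06214184] [ 0.60205886 -0.02451463  0.06214184] 0.028757287554869886 [ 0.60422837 -0.0103006   0.06214184]
-8.678195957054754
15 [ 0.60609717 -0.00847983  0.06247559]
16 [ 0.60587385 -0.00844286  0.0623546 ]
17 [ 0.60563523 -0.00840336  0.06221461]
clock 10.8 pos [ 0.5036 -0.2873  0.1565] rot [-9.109e+01  2.000e-02 -8.625e+01] w 0.0648 F [ 0.32 -0.24 -0.93]
xyz [[0.56, 2.21, 0.38], [0.56, 2.21, 0.37], [0.56, 2.22, 0.35]]
dr [[0.006, -0.006, -0.0], [0.006, -0.006, -0.0], [0.006, -0.006, -0.0]]
remaining dist mm 69.35530549192299 ang 1.5082923579368641
```

Request:
{"op": "send_rows", "data": {
  "xyz": [
    [0.6,2.2,0.4],
    [0.6,2.2,0.3],
    [0.5,2.0,0.3],
    [0,0,0],
    [0,0,0],
    [0,0,0]
  ],
  "dr": [
    [0.006,-0.006,0],
    [0.006,-0.006,0],
    [0.006,-0.006,0],
    [0,0,0],
    [0,0,0],
    [0,0,0]
  ],
  "gripper": [6.5,6.5,6.5,6.5,6.5,6.5]
}}

```text
clock: 11.4
ee_pos: [0.5201, -0.3011, 0.093]
tool_rot: [-89.7, 0.0, -84.5]
wrist_force: [0.4, -0.2, -0.9]
width: 0.065
```

```bash
python3 - <<'E'
from h import *
plan([.515,-.3032,.03],Rtool(-85.2),3)
p=eyes.camera_params('wrist');np.save('pw10.npy',p);im=eyes.camera('wrist');cv2.imwrite('pics/w10.png',im)
for y,x in((0,0),): pass
R=Rn.from_euler('z',4.8,degrees=True)
for P in ([0,0.0182,.016],[0,-.0182,.016],[.0552,.028,.008],[.0552,-.028,.008]): print(np.round(proj(p,np.array([.515,-.3032,0])+R.apply(P)),1))
E
```

```text
clock 11.4 pos [ 0.5201 -0.3011  0.093 ] rot [-8.974e+01  4.000e-02 -8.453e+01] w 0.065 F [ 0.38 -0.18 -0.88]
xyz [[0.05, 2.1, -0.18], [0.05, 2.1, -0.18], [0.06, 2.1, -0.18]]
dr [[-0.002, 0.004, -0.0], [-0.002, 0.004, -0.0], [-0.002, 0.004, -0.0]]
remaining dist mm 63.2105250137929 ang 0.7153269774950729
[299.4 251.7]
[348.1 252.2]
[286.  175.8]
[363.4 176.7]
```

View pics/w10.png

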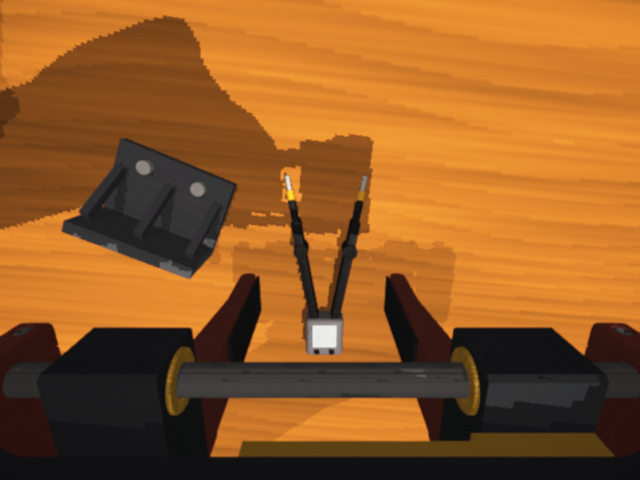

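Request:
{"op": "send_rows", "data": {
  "xyz": [
    [0.1,2,-0.1],
    [0.1,2,-0.1],
    [0.1,1.6,-0.1],
    [0,0,0],
    [0,0,0],
    [0,0,0]
  ],
  "dr": [
    [0,0.006,0],
    [0,0.006,0],
    [0,0,0],
    [0,0,0],
    [0,0,0],
    [0,0,0]
  ],
  "gripper": [6.5,6.5,6.5,6.5,6.5,6.5]
}}

```text
clock: 12.05
ee_pos: [0.5217, -0.305, 0.0409]
tool_rot: [-89.3, -0.2, -85.1]
wrist_force: [0.5, -0.1, -0.7]
width: 0.0655
```

```bash
python3 - <<'E'
from h import *
plan([.516,-.304,.004],Rtool(-85.2),3)
E
```

```text
clock 12.05 pos [ 0.5217 -0.305   0.0409] rot [-89.27  -0.17 -85.08] w 0.0655 F [ 0.48 -0.05 -0.66]
xyz [[-0.05, 1.23, -0.2], [-0.05, 1.23, -0.2], [-0.05, 1.23, -0.19]]
dr [[-0.004, 0.001, 0.001], [-0.004, 0.001, 0.001], [-0.004, 0.001, 0.001]]
remaining dist mm 37.318218199909346 ang 0.7593700406865288
```

Request:
{"op": "send_rows", "data": {
  "xyz": [
    [0,1.2,-0.3],
    [0,1.2,-0.2],
    [0,0.6,-0.1],
    [0,0.3,0],
    [0,0,0],
    [0,0,0]
  ],
  "dr": [
    [-0.004,0,0],
    [-0.004,0,0],
    [-0.004,0,0],
    [0,0,0],
    [0,0,0],
    [0,0,0]
  ],
  "gripper": [6.5,6.5,6.5,6.5,6.5,6.5]
}}

```text
clock: 12.65
ee_pos: [0.5162, -0.3059, 0.0059]
tool_rot: [-89.9, -0.2, -85.1]
wrist_force: [-0.7, 0.7, -0.9]
width: 0.0651
```

```bash
python3 - <<'E'
from h import *
plan([.516,-.304,.004],Rtool(-85.2),1)
p=eyes.camera_params('wrist');np.save('pw11.npy',p);im=eyes.camera('wrist');cv2.imwrite('pics/w11.png',im)
E
```

```text
clock 12.65 pos [ 0.5162 -0.3059  0.0059] rot [-89.95  -0.2  -85.06] w 0.0651 F [-0.71  0.66 -0.87]
xyz [[-0.19, 0.19, -0.01]]
dr [[-0.001, 0.002, 0.004]]
remaining dist mm 2.7026542722631306 ang 0.2515910810985229
```

View pics/w11.png

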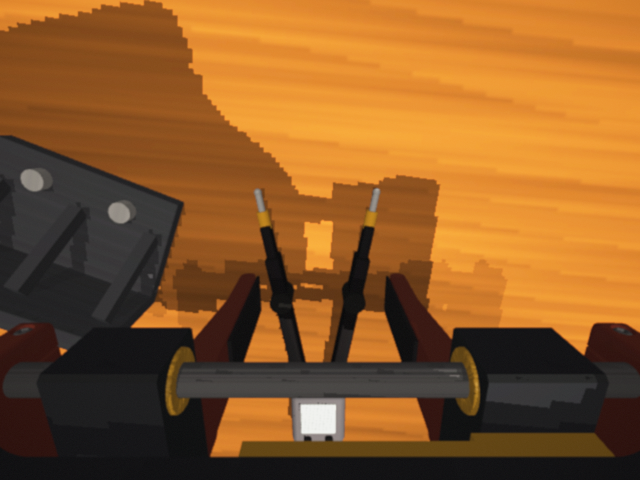

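```bash
python3 - <<'E'
from h import *
p=np.load('pw11.npy',allow_pickle=True).item()
a,b=onz(p,282,298,.016),onz(p,353.5,297.5,.016);print(a,b,(a+b)/2)
a,b=onz(p,258,189,.008),onz(p,376,188,.008);print(a,b,(a+b)/2)
s,P,R=pose()
for z in(-.01,0,.01):print(proj(p,P+R.apply([0,0,z])),proj(p,P+R.apply([0,-.019,z])),proj(p,P+R.apply([-.0325,0,z])))
E
```

```text
[ 0.51616586 -0.28624567  0.016     ] [ 0.51941966 -0.32170685  0.016     ] [ 0.51779276 -0.30397626  0.016     ]
[ 0.56826265 -0.27131489  0.008     ] [ 0.57350728 -0.32705704  0.008     ] [ 0.57088497 -0.29918597  0.008     ]
(np.float64(321.4300119763098), np.float64(308.650056460433)) (np.float64(321.3744222428596), np.float64(328.2832371543134)) (np.float64(260.8021262376671), np.float64(308.68005037062665))
(np.float64(321.4148988749023), np.float64(291.7341627836969)) (np.float64(321.35660679928316), np.float64(309.83381745221413)) (np.float64(259.79346427777244), np.float64(291.76248530479086))
(np.float64(321.3992822507232), np.float64(274.25468275656647)) (np.float64(321.3381302082882), np.float64(290.69972289720727)) (np.float64(258.7511923874366), np.float64(274.2812049332239))
```

Request:
{"op": "send_rows", "data": {
  "xyz": [
    [-0.2,0.2,0.1],
    [0,0,0],
    [0,0,0]
  ],
  "dr": [
    [0,0,0],
    [0,0,0],
    [0,0,0]
  ],
  "gripper": [6.5,5.5,5],
  "grip_force": 20
}}

```text
clock: 13.0
ee_pos: [0.5176, -0.3039, 0.0044]
tool_rot: [-89.9, -0.2, -85.1]
wrist_force: [0.1, -0.1, -0.4]
width: 0.0523
```

Request:
{"op": "send_rows", "data": {
  "xyz": [
    [0,0,0],
    [0,0,0],
    [0,0,0],
    [0,0,0],
    [0,0,0],
    [0,0,0],
    [0,0,0],
    [0,0,0]
  ],
  "dr": [
    [0,0,0],
    [0,0,0],
    [0,0,0],
    [0,0,0],
    [0,0,0],
    [0,0,0],
    [0,0,0],
    [0,0,0]
  ],
  "gripper": [4.5,4.0,3.6,3.24,3.24,3.24,3.24,3.24]
}}

```text
clock: 13.8
ee_pos: [0.5179, -0.3039, 0.0047]
tool_rot: [-89.9, -0.2, -85.1]
wrist_force: [0.7, -0.4, -0.1]
width: 0.0328
```

```bash
python3 - <<'E'
from h import *
plan([.516,-.304,.004],Rtool(-85.2),1)
p=eyes.camera_params('wrist');np.save('pw12.npy',p);im=eyes.camera('wrist');cv2.imwrite('pics/w12.png',im)
E
```

```text
clock 13.8 pos [ 0.5179 -0.3039  0.0047] rot [-89.85  -0.24 -85.05] w 0.0328 F [ 0.7  -0.38 -0.05]
xyz [[-0.0, 0.07, -0.19]]
dr [[-0.003, 0.003, 0.004]]
remaining dist mm 1.9745799019105985 ang 0.32008281935729815
```

View pics/w12.png

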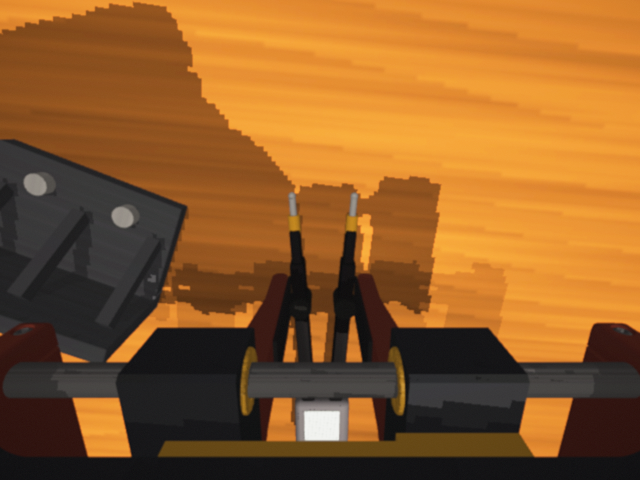

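Request:
{"op": "send_rows", "data": {
  "xyz": [
    [0,-0.5,0],
    [0,-1.5,0],
    [0,-3,0],
    [0,-3,0],
    [0,-2,0],
    [0,0,0],
    [0,0,0],
    [0,0,0]
  ],
  "dr": [
    [0,0,0],
    [0,0,0],
    [0,0,0],
    [0,0,0],
    [0,0,0],
    [0,0,0],
    [0,0,0],
    [0,0,0]
  ],
  "gripper": [3.2,3.2,3.2,3.2,3.2,3.2,3.2,3.2]
}}

```text
clock: 14.65
ee_pos: [0.5169, -0.3039, 0.1125]
tool_rot: [-89.8, -0.2, -85.1]
wrist_force: [0.2, -0.0, -0.5]
width: 0.0323
```

```bash
cat >> place.py <<'E'
# land mid & board yaw from top view
LM=np.array([.6045,-.0100,.0622]);by=-8.8
def tipstcp(fwd,dz=0,ahead=.0575,side=0):
    # TCP so the tips (pins z .008-.0047=.0033 above TCP) are fwd m short of the lands along board normal (horizontal)
    n=np.array([np.cos(np.radians(by)),np.sin(np.radians(by)),0]); l=np.array([-n[1],n[0],0])
    return LM-n*(fwd+ahead)+l*side+np.array([0,0,dz-.0035])
E
python3 - <<'E'
from place import *
t=tipstcp(.05,.05); print(t,tipstcp(0))
plan(t,Rtool(by-90),8)
p=eyes.camera_params('wrist');im=eyes.camera('wrist');cv2.imwrite('pics/w13.png',im)
E
```

```text
[0.49826545 0.00644598 0.1087    ] [ 0.54767687 -0.00120331  0.0587    ]
clock 14.65 pos [ 0.5169 -0.3039  0.1125] rot [-89.8   -0.24 -85.15] w 0.0323 F [ 0.16 -0.04 -0.48]
xyz [[-3.89, 0.03, 0.1], [-3.89, 0.03, -0.02], [-3.88, 0.03, -0.14], [-3.88, 0.04, -0.25], [-3.87, 0.04, -0.37], [-3.86, 0.04, -0.48], [-3.84, 0.04, -0.6], [-3.82, 0.04, -0.71]]
dr [[-0.0, 0.03, 0.0], [-0.0, 0.03, 0.0], [-0.0, 0.03, 0.0], [-0.0, 0.03, 0.0], [-0.0, 0.03, 0.0], [-0.0, 0.03, 0.0], [-0.0, 0.03, 0.0], [-0.0, 0.03, 0.0]]
remaining dist mm 310.92416807732945 ang 13.655072467254605
```

View pics/w13.png

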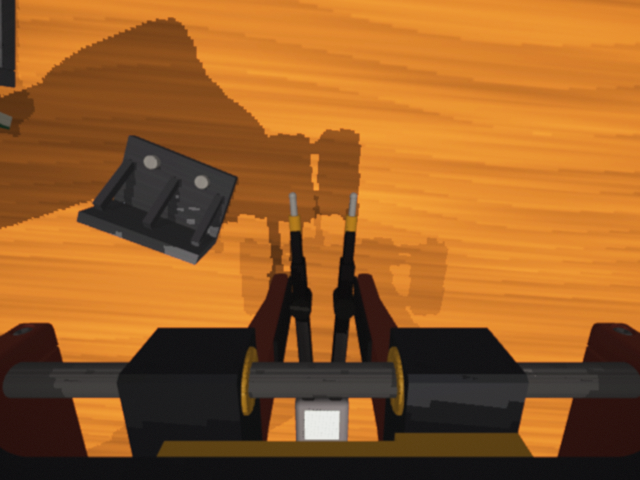

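Request:
{"op": "send_rows", "data": {
  "xyz": [
    [-2,0,0],
    [-3.5,0,0],
    [-3.9,0,-0.2],
    [-3.9,0,-0.2],
    [-3.9,0,-0.4],
    [-3.9,0,-0.5],
    [-3.8,0,-0.6],
    [-3,0,-0.6],
    [-1,0,0],
    [0,0,0]
  ],
  "dr": [
    [0,0.02,0],
    [0,0.03,0],
    [0,0.03,0],
    [0,0.03,0],
    [0,0.03,0],
    [0,0.03,0],
    [0,0.03,0],
    [0,0.03,0],
    [0,0,0],
    [0,0,0]
  ],
  "gripper": [3.2,3.2,3.2,3.2,3.2,3.2,3.2,3.2,3.2,3.2]
}}

```text
clock: 15.7
ee_pos: [0.4925, -0.005, 0.1024]
tool_rot: [-90.6, -0.6, -99.0]
wrist_force: [0.2, -1.1, -1.6]
width: 0.0322
```

Request:
{"op": "send_rows", "data": {
  "xyz": [
    [0,0,0],
    [0,0,0]
  ],
  "dr": [
    [0,0,0],
    [0,0,0]
  ],
  "gripper": [3.2,3.2]
}}

```text
clock: 15.9
ee_pos: [0.4924, -0.0076, 0.1021]
tool_rot: [-90.6, -0.7, -99.1]
wrist_force: [0.7, -0.7, 0.2]
width: 0.0322
```

```bash
python3 - <<'E'
from place import *
p=np.load('pw12.npy',allow_pickle=True).item()
a,b=onz(p,292,195,.008),onz(p,354,195,.008)
R0=Rn.from_euler('xyz',[-89.85,-.24,-85.05],degrees=True);P0=[.5179,-.3039,.0047]
print('tips in tool mm',R0.inv().apply(a-P0)*1e3,R0.inv().apply(b-P0)*1e3)
plan(tipstcp(.05,.03),Rtool(by-90),2)
p=eyes.camera_params('wrist');np.save('pw14.npy',p);im=eyes.camera('wrist');cv2.imwrite('pics/w14.png',im)
E
```

```text
tips in tool mm [-13.92509358  -3.22196716  52.10196579] [15.45008641 -3.09900197 52.07048238]
clock 15.9 pos [ 0.4924 -0.0076  0.1021] rot [-90.58  -0.69 -99.11] w 0.0322 F [ 0.66 -0.72  0.18]
xyz [[-0.75, 0.66, 0.19], [-0.74, 0.67, 0.19]]
dr [[0.005, -0.003, 0.006], [0.005, -0.003, 0.006]]
remaining dist mm 20.293684671816198 ang 0.9564747099156461
```

View pics/w14.png

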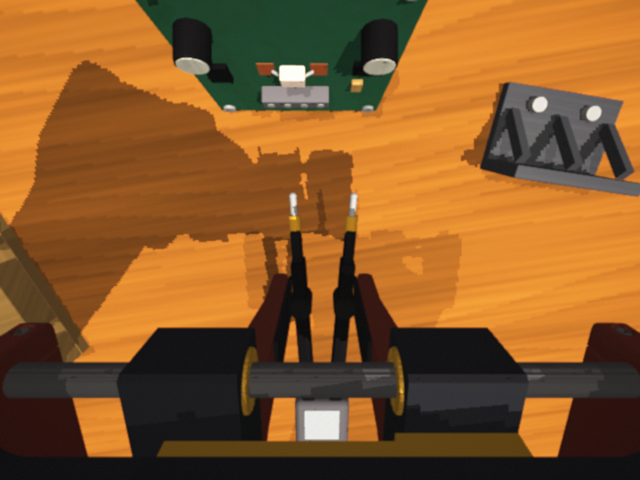

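Request:
{"op": "send_rows", "data": {
  "xyz": [
    [-0.7,0.7,0.3],
    [-0.7,0.7,0.3],
    [-0.1,0.8,0.2],
    [0,0,0],
    [0,0,0],
    [0,0,0]
  ],
  "dr": [
    [0.005,-0.003,0.006],
    [0.005,-0.003,0.006],
    [0,0,0],
    [0,0,0],
    [0,0,0],
    [0,0,0]
  ],
  "gripper": [3.2,3.2,3.2,3.2,3.2,3.2]
}}

```text
clock: 16.55
ee_pos: [0.5035, 0.0033, 0.0779]
tool_rot: [-89.9, 0.0, -99.1]
wrist_force: [0.2, 0.1, -0.0]
width: 0.0324
```

```bash
sed -i 's/ahead=.0575/ahead=.054/' place.py; python3 - <<'E'
from place import *
plan(tipstcp(.025,.0),Rtool(by-90),4)
p=eyes.camera_params('wrist');np.save('pw15.npy',p);im=eyes.camera('wrist');cv2.imwrite('pics/w15.png',im)
E
```

```text
clock 16.55 pos [0.5035 0.0033 0.0779] rot [-8.994e+01  3.000e-02 -9.909e+01] w 0.0324 F [ 0.24  0.08 -0.04]
xyz [[-0.06, 0.48, 0.57], [-0.06, 0.48, 0.57], [-0.06, 0.48, 0.57], [-0.06, 0.48, 0.57]]
dr [[-0.0, -0.001, -0.0], [-0.0, -0.001, -0.0], [-0.0, -0.001, -0.0], [-0.0, -0.001, -0.0]]
remaining dist mm 29.91192762994817 ang 0.3004710173361438
```

View pics/w15.png

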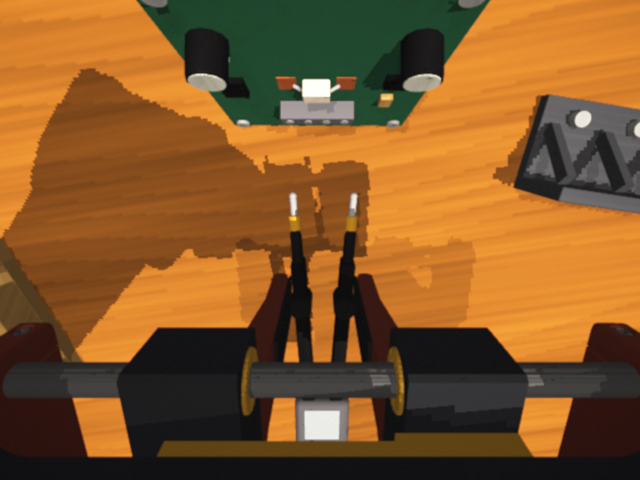

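```bash
python3 - <<'E'
from place import *
a=np.load('pw14.npy',allow_pickle=True).item();b=np.load('pw15.npy',allow_pickle=True).item()
for q,r in(((265,69),(286,84)),((319,69.5),(346,84.5))): print(tri((a,*q),(b,*r)))
# rays of w15 onto plane through LM with lean 17.5
n=Rn.from_euler('z',by,degrees=True).apply([np.cos(np.radians(17.5)),0,-np.sin(np.radians(17.5))])
for u,v in((286,84),(346,84.5)):
    o,d=ray(b,u,v);print(o+d*((LM-o)@n)/(d@n))
im=cv2.imread('pics/w15.png');cv2.imwrite('pics/w15c.png',cv2.resize(im[60:240,240:400],None,fx=4,fy=3.3,interpolation=cv2.INTER_CUBIC))
E
```

```text
[0.60685298 0.00323409 0.07007013]
[ 0.60262255 -0.0243531   0.0671037 ]
[0.60745985 0.00371412 0.06482273]
[ 0.60281814 -0.02452438  0.06397598]
```

View pics/w15c.png

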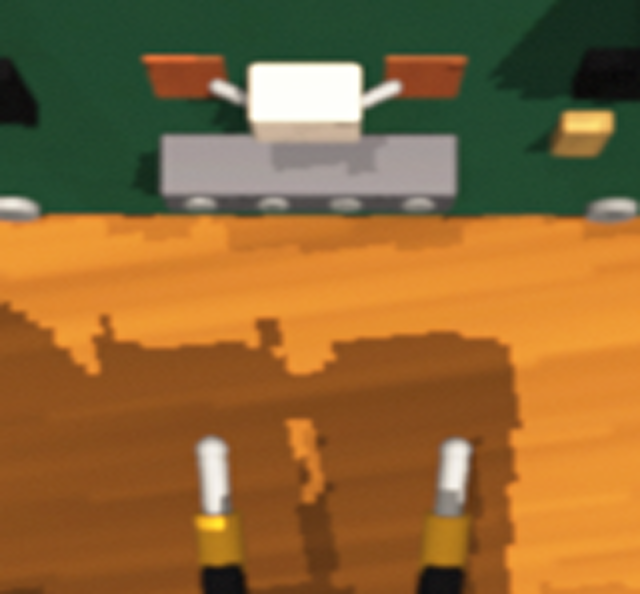

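Request:
{"op": "send_rows", "data": {
  "xyz": [
    [-0.1,0.4,0.5],
    [-0.1,0.5,0.6],
    [0,0.4,0.6],
    [0,0.3,0.5],
    [0,0,0],
    [0,0,0],
    [0,0,0]
  ],
  "dr": [
    [0,-0.004,0],
    [0,0,0],
    [0,0,0],
    [0,0,0],
    [0,0,0],
    [0,0,0],
    [0,0,0]
  ],
  "gripper": [3.2,3.2,3.2,3.2,3.2,3.2,3.2]
}}

```text
clock: 17.3
ee_pos: [0.5283, 0.0017, 0.0606]
tool_rot: [-89.9, 0.0, -98.8]
wrist_force: [0.3, 0.6, -0.7]
width: 0.0322
```

```bash
python3 - <<'E'
from place import *
plan(tipstcp(.006,.0005,side=.0005),Rtool(by-90),4)
p=eyes.camera_params('wrist');np.save('pw16.npy',p);im=eyes.camera('wrist');cv2.imwrite('pics/w16.png',im)
cv2.imwrite('pics/w16c.png',cv2.resize(im[60:240,240:400],None,fx=4,fy=3.3,interpolation=cv2.INTER_CUBIC))
E
```

```text
clock 17.3 pos [0.5283 0.0017 0.0606] rot [-8.989e+01  2.000e-02 -9.882e+01] w 0.0322 F [ 0.29  0.57 -0.71]
xyz [[-0.02, 0.04, 0.43], [-0.02, 0.04, 0.43], [-0.02, 0.04, 0.43], [-0.02, 0.04, 0.43]]
dr [[-0.0, -0.0, -0.0], [-0.0, -0.0, -0.0], [-0.0, -0.0, -0.0], [-0.0, -0.0, -0.0]]
remaining dist mm 17.148142431092435 ang 0.11720175126596426
```

View pics/w16c.png

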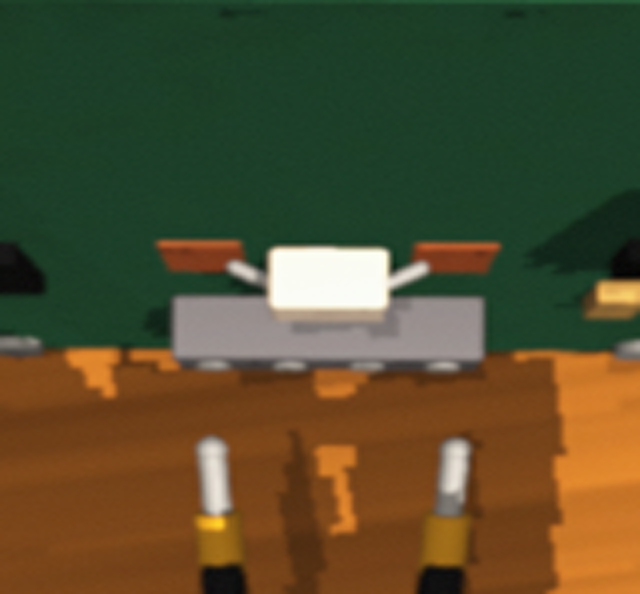

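Request:
{"op": "send_rows", "data": {
  "xyz": [
    [0,0.1,0.4],
    [0,0,0.5],
    [0,0,0.4],
    [0,0,0],
    [0,0,0],
    [0,0,0]
  ],
  "dr": [
    [0,0,0],
    [0,0,0],
    [0,0,0],
    [0,0,0],
    [0,0,0],
    [0,0,0]
  ],
  "gripper": [3.2,3.2,3.2,3.2,3.2,3.2]
}}

```text
clock: 17.95
ee_pos: [0.5423, -0.0003, 0.06]
tool_rot: [-89.9, 0.0, -98.8]
wrist_force: [-0.1, 1.0, -0.5]
width: 0.0323
```

```bash
cat > look.py <<'E'
from place import *
import sys
n=sys.argv[1]
plan(tipstcp(0,.0005,side=.0008),Rtool(by-90),1)
p=eyes.camera_params('wrist');np.save(f'pw{n}.npy',p);im=eyes.camera('wrist');cv2.imwrite(f'pics/w{n}.png',im)
cv2.imwrite(f'pics/w{n}c.png',cv2.resize(im[130:250,250:400],None,fx=5,fy=5,interpolation=cv2.INTER_CUBIC))
E
python3 look.py 17
```

```text
clock 17.95 pos [ 5.423e-01 -3.000e-04  6.000e-02] rot [-8.986e+01  5.000e-02 -9.881e+01] w 0.0323 F [-0.08  0.96 -0.45]
xyz [[-0.07, 0.08, 0.89]]
dr [[-0.002, -0.0, -0.001]]
remaining dist mm 8.9854173460721 ang 0.14984418359450294
```

View pics/w17c.png

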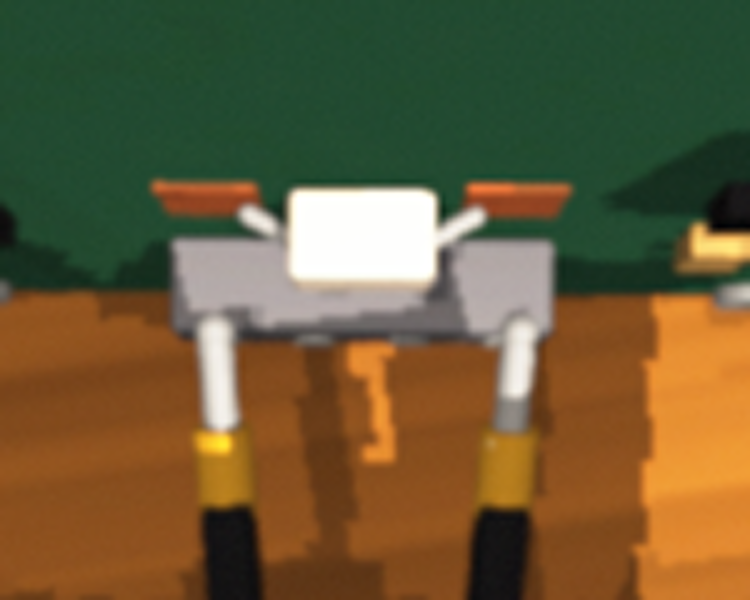

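Request:
{"op": "send_rows", "data": {
  "xyz": [
    [-0.05,0,0.3],
    [0,0,0.3],
    [0,0,0],
    [0,0,0],
    [0,0,0]
  ],
  "dr": [
    [0,0,0],
    [0,0,0],
    [0,0,0],
    [0,0,0],
    [0,0,0]
  ],
  "gripper": [3.2,3.2,3.2,3.2,3.2]
}}

```text
clock: 18.5
ee_pos: [0.5487, -0.0007, 0.06]
tool_rot: [-89.9, 0.1, -98.8]
wrist_force: [0.8, 0.3, -0.3]
width: 0.0323
```

```bash
python3 look.py 18
```

```text
clock 18.5 pos [ 0.5487 -0.0007  0.06  ] rot [-8.987e+01  6.000e-02 -9.881e+01] w 0.0323 F [ 0.75  0.26 -0.35]
xyz [[-0.01, 0.08, 0.26]]
dr [[-0.002, -0.0, -0.001]]
remaining dist mm 2.702457497277921 ang 0.14481699859043592
```

View pics/w18c.png

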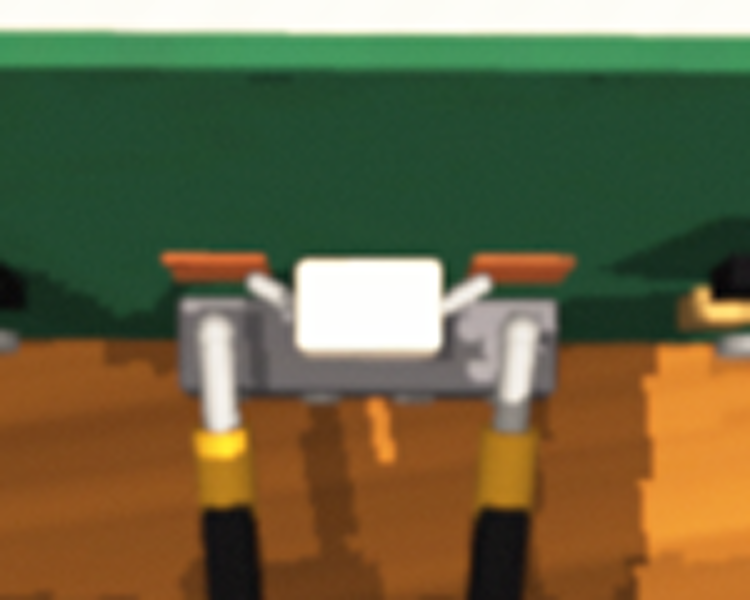

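Request:
{"op": "send_rows", "data": {
  "xyz": [
    [0,0.03,0.2],
    [0,0.03,0.2],
    [0,0,0],
    [0,0,0]
  ],
  "dr": [
    [0,0,0],
    [0,0,0],
    [0,0,0],
    [0,0,0]
  ],
  "gripper": [3.2,3.2,3.2,3.2]
}}

```text
clock: 18.95
ee_pos: [0.5528, -0.0013, 0.0593]
tool_rot: [-89.9, 0.1, -98.8]
wrist_force: [-1.0, 1.4, -1.0]
width: 0.0322
```

```bash
python3 look.py 19
```

```text
clock 18.95 pos [ 0.5528 -0.0013  0.0593] rot [-8.988e+01  6.000e-02 -9.881e+01] w 0.0322 F [-0.98  1.4  -0.96]
xyz [[-0.01, 0.01, -0.16]]
dr [[-0.002, -0.0, -0.001]]
remaining dist mm 1.6347033386909908 ang 0.13540675123310458
```

View pics/w19c.png

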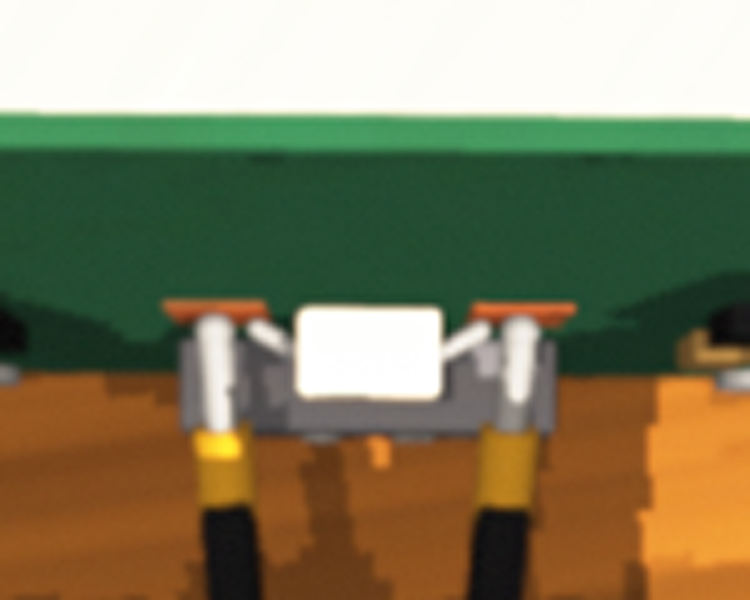

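Request:
{"op": "send_rows", "data": {
  "xyz": [
    [0,0,0.15],
    [0,0,0.1],
    [0,0,0],
    [0,0,0]
  ],
  "dr": [
    [0,0,0],
    [0,0,0],
    [0,0,0],
    [0,0,0]
  ],
  "gripper": [3.2,3.2,3.2,3.2]
}}

```text
clock: 19.4
ee_pos: [0.555, -0.0016, 0.0592]
tool_rot: [-89.9, 0.1, -98.8]
wrist_force: [-0.8, 0.7, -0.1]
width: 0.0322
```

```bash
python3 look.py 20
```

```text
clock 19.4 pos [ 0.555  -0.0016  0.0592] rot [-8.994e+01  7.000e-02 -9.881e+01] w 0.0322 F [-0.81  0.65 -0.08]
xyz [[-0.01, -0.0, -0.38]]
dr [[-0.001, -0.0, -0.001]]
remaining dist mm 3.7915974755600423 ang 0.09141064043476593
```

View pics/w20c.png

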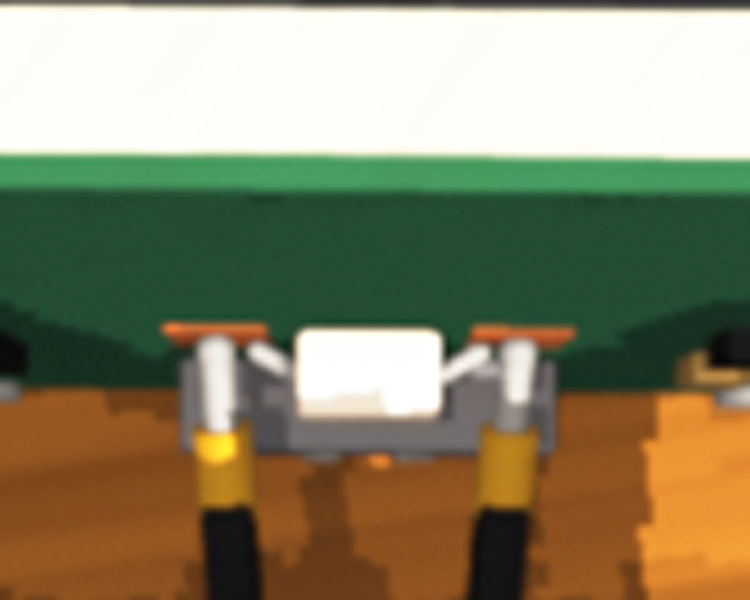

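```bash
python3 - <<'E'
from place import *
p=np.load('pw20.npy',allow_pickle=True).item()
px=lambda x,y:(250+(x+.5)/5-.5,130+(y+.5)/5-.5)
for lean in(16,17.5):
  n=Rn.from_euler('z',by,degrees=True).apply([np.cos(np.radians(lean)),0,-np.sin(np.radians(lean))])
  for name,tx,rows,lx in(('L',216,(335,),(190,255)),('R',519,(339,),(480,560))):
    T=onz(p,*px(tx,rows[0]),.0592+.0032+.0018); T=T-np.array([0,0,.0018]) # tip centre-ish
    low=T-np.array([0,0,.0018])  # lower edge touches plane
    o,d=ray(p,*px(lx[0],323));top=o+d*((low-o)@n)/(d@n)
    o,d=ray(p,*px(lx[0],346));bot=o+d*((low-o)@n)/(d@n)
    print(lean,name,'tip',T.round(4),'land z',top[2].round(4),bot[2].round(4))
print('nominal tip from geometry ahead .054')
E
python3 - <<'E'
import cv2
im=cv2.imread('pics/w20.png');cv2.imwrite('pics/w20d.png',cv2.resize(im[185:225,275:375],None,fx=8,fy=12,interpolation=cv2.INTER_CUBIC))
E
```

```text
16 L tip [0.6082 0.0037 0.0624] land z 0.0652 0.0419
16 R tip [ 0.6035 -0.0244  0.0624] land z 0.0687 0.046
17.5 L tip [0.6082 0.0037 0.0624] land z 0.0642 0.0463
17.5 R tip [ 0.6035 -0.0244  0.0624] land z 0.067 0.0494
nominal tip from geometry ahead .054
```

View pics/w20d.png

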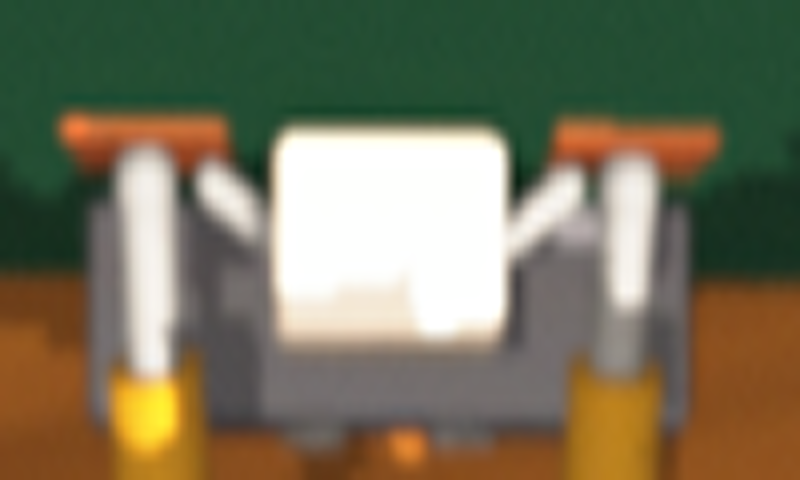

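```bash
python3 - <<'E'
import cv2,numpy as np
for n in (12,13,16,20):
    g=cv2.imread(f'pics/w{n}.png')[385:440,280:370]
    hsv=cv2.cvtColor(g,cv2.COLOR_BGR2HSV); m=((hsv[...,2]>200)&(hsv[...,1]<40))
    ys,xs=np.nonzero(m);print(n,'display',xs.min()+280,xs.max()+280,ys.min()+385,ys.max()+385,xs.mean()+280,ys.mean()+385)
    g=cv2.imread(f'pics/w{n}.png')[185:260,270:375]; hsv=cv2.cvtColor(g,cv2.COLOR_BGR2HSV); m=(hsv[...,0]>18)&(hsv[...,0]<32)&(hsv[...,1]>170)&(hsv[...,2]>120)
    m[:20]=0
    for a,b in((0,45),(55,105)):
        ys,xs=np.nonzero(m[:,a:b]);print('  gold',len(xs),xs.mean()+270+a,ys.min()+185,ys.max()+185)
E
```

```text
12 display 304 339 411 439 321.498 424.882
  gold 117 293.64957264957263 216 230
  gold 126 352.8333333333333 217 232
13 display 305 338 411 438 321.5 424.5
  gold 99 294.35353535353534 217 230
  gold 95 350.9157894736842 217 230
16 display 305 338 411 438 321.521836506159 424.7491601343785
  gold 68 293.5 217 230
  gold 45 351.06666666666666 217 230
20 display 305 339 411 438 321.53668763102723 424.4748427672956
  gold 111 293.990990990991 217 230
  gold 106 350.8207547169811 217 230
```

```bash
python3 - <<'E'
import cv2,numpy as np
from h import *
im=eyes.camera('scene');cv2.imwrite('pics/s20.png',cv2.resize(im[130:290,220:380],None,fx=3.7,fy=3.7,interpolation=cv2.INTER_CUBIC))
im=eyes.camera('top');cv2.imwrite('pics/t20.png',im)
print(telemetry.get_state()['ee_pos'])
E
```

```text
[ 0.55502934 -0.00162254  0.05921031]
```

View pics/t20.png

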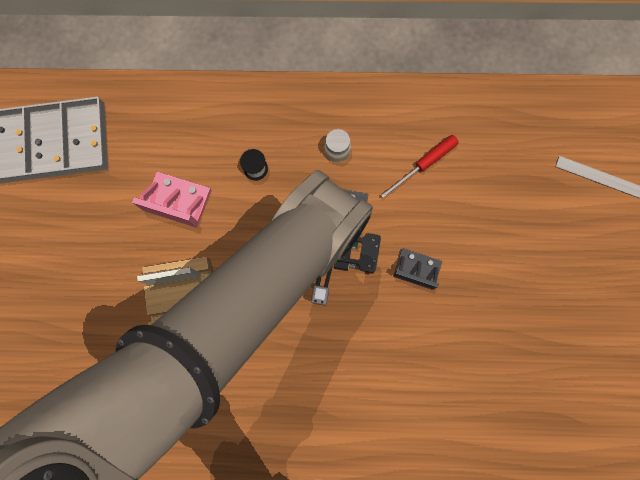

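View pics/s20.png

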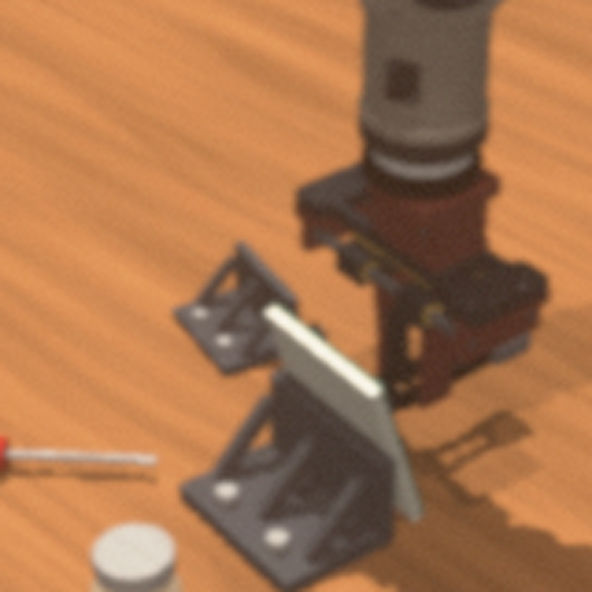

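Request:
{"op": "send_rows", "data": {
  "xyz": [
    [0,0,0.15],
    [0,0,0],
    [0,0,0],
    [0,0,0],
    [0,0,0],
    [0,0,0]
  ],
  "dr": [
    [0,0,0],
    [0,0,0],
    [0,0,0],
    [0,0,0],
    [0,0,0],
    [0,0,0]
  ],
  "gripper": [3.2,3.2,3.2,3.2,3.2,3.2]
}}

```text
clock: 20.15
ee_pos: [0.5564, -0.0018, 0.0591]
tool_rot: [-90.0, 0.1, -98.8]
wrist_force: [-1.2, -0.5, -0.8]
width: 0.0322
```

```bash
python3 look.py 21; python3 -c "
from h import *
s=telemetry.get_state();print(s['dq'].round(3))
im=cv2.imread('pics/w21.png');cv2.imwrite('pics/w21d.png',cv2.resize(im[185:225,275:375],None,fx=8,fy=12,interpolation=cv2.INTER_CUBIC))"
```

```text
clock 20.15 pos [ 0.5564 -0.0018  0.0591] rot [-8.995e+01  7.000e-02 -9.881e+01] w 0.0322 F [-1.22 -0.55 -0.79]
xyz [[-0.01, -0.01, -0.52]]
dr [[-0.001, -0.0, -0.001]]
remaining dist mm 5.220589153215171 ang 0.08365660254182963
[ 0.053  0.047 -0.07  -0.013  0.067 -0.019  0.043]
```

View pics/w21d.png

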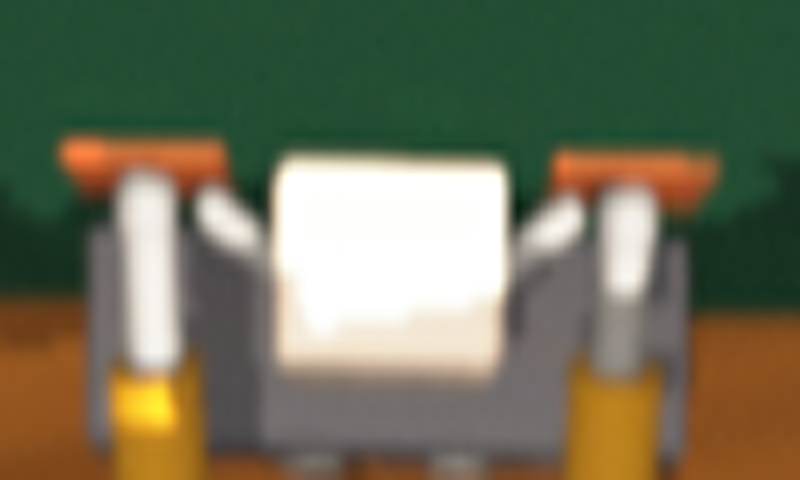

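View pics/w21.png

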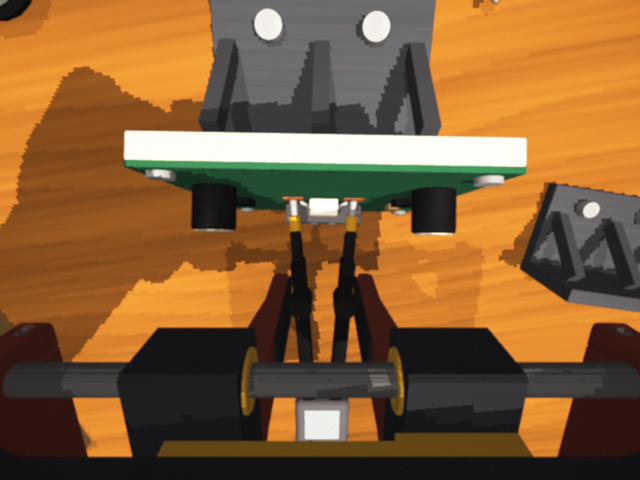

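Request:
{"op": "send_rows", "data": {
  "xyz": [
    [0,0,0.05],
    [0,0,0],
    [0,0,0],
    [0,0,0],
    [0,0,0],
    [0,0,0]
  ],
  "dr": [
    [0,0,0],
    [0,0,0],
    [0,0,0],
    [0,0,0],
    [0,0,0],
    [0,0,0]
  ],
  "gripper": [3.2,3.2,3.2,3.2,3.2,3.2]
}}

```text
clock: 20.8
ee_pos: [0.5568, -0.0019, 0.0591]
tool_rot: [-90.0, 0.1, -98.8]
wrist_force: [-0.8, 0.5, -0.5]
width: 0.0324
```

```bash
python3 look.py 22; python3 -c "
import cv2
im=cv2.imread('pics/w22.png');cv2.imwrite('pics/w22d.png',cv2.resize(im[185:225,275:375],None,fx=8,fy=12,interpolation=cv2.INTER_CUBIC))"
```

```text
clock 20.8 pos [ 0.5568 -0.0019  0.0591] rot [-8.996e+01  7.000e-02 -9.881e+01] w 0.0324 F [-0.82  0.52 -0.48]
xyz [[-0.01, -0.01, -0.56]]
dr [[-0.001, -0.0, -0.001]]
remaining dist mm 5.6382264837680705 ang 0.07997262168140497
```

View pics/w22d.png

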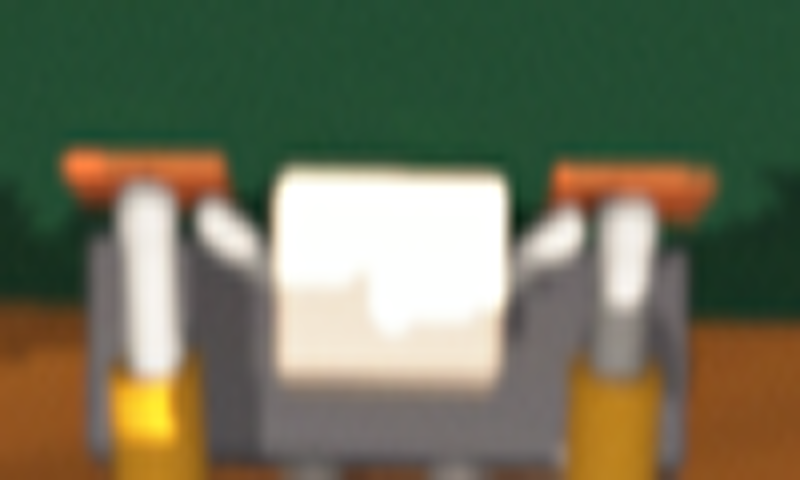

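Both tips stay on the middle of their lands and the pins are partly pushed in, about 3 of their 8 mm. The arm is steady, so I'm handing in.

```bash
python3 -c "
from h import *
print(bot.job_done())
s=telemetry.get_state();print(s['clock'],s['ee_pos'],s['width'])"
```

```text
the job is handed in; nothing more can be done
None
the job is handed in; nothing more can be done
```

The job is handed in at about 20.8 s on the robot clock, well inside the 58 s limit. The robot reports no verdict, so the results below are my own measurements.

**Board:** I lifted it out of the rack by its top edge and leaned it on the larger dark angle plate, lower edge on the bench and components to the robot. Then I let go. The top camera put it at about 17.5° of lean, with its yaw within 1° of the plate's.

**Tweezers:** I gripped them by the pads at 20 N and closed to 32.3 mm measured. That puts the tips about 28 mm apart; the camera gave 29.4 mm before the last small closing.

**Contact on the lands:** In the last wrist pictures, both tips sat within about 1 mm sideways of their land centres. Both pins were pushed in roughly 2.5 to 3 mm of their 8 mm, and the arm and grip were steady.

**Less certain:**
- **Tip height:** the wrist view looks almost along the board, so the height of the tips on the lands is less sure. The geometry gives about 0 to 1 mm from centre. An attempt to compute it from the wrist view was ill-conditioned (it made the 12 mm land about 18 mm tall), and an earlier estimate from two wrist views put the lands 5 to 8 mm higher than the top camera did, so I did not use either.
- **Push force:** the tip forces, about 0.3 N each, are inferred from the pin travel. The wrist force reading is too noisy at that level to confirm them.
- **Bystanders:** the spool, jar and screwdriver looked unmoved in the last top view. The bare plate was partly hidden by the arm there, but it was in place in earlier views.

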